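# Mark a batch of bearing caps in the pedal press

### The job

Clear the already marked bearing caps out of the marking press into the grey tray, then lay every unmarked cap from the bench feet down and fully home in a nest of its own, push the spring pedal down to its stop and hold it there for a good second so the press closes on the whole batch, and let it come back up. Then lift the batch out and finish with all the caps, old and new, standing feet down on the tray's floor. Never work the press with an already marked cap still in it, and do not disturb the piston and the dial gauge.

Things in the scene. Friction and masses are not known exactly. Their poses are not given: they have to be found in the camera images.
- cap0: Unmarked cap (2 or 3 present, else None), on the bench right of the pedal: bridge-shaped steel bearing cap, 72 mm (its x) by 32 mm (y), 30 mm high, 140 to 230 g: feet at both ends under a 34 mm long flat crown, solid at mid length from 18 to 30 mm up. Grip it across the 32 mm width at mid length. Origin: centre of its underside, z up; both ends alike.
- cap1: Unmarked cap (2 or 3 present, else None), on the bench right of the pedal: bridge-shaped steel bearing cap, 72 mm (its x) by 32 mm (y), 30 mm high, 140 to 230 g: feet at both ends under a 34 mm long flat crown, solid at mid length from 18 to 30 mm up. Grip it across the 32 mm width at mid length. Origin: centre of its underside, z up; both ends alike.
- cap2: Unmarked cap (2 or 3 present, else None), on the bench right of the pedal: bridge-shaped steel bearing cap, 72 mm (its x) by 32 mm (y), 30 mm high, 140 to 230 g: feet at both ends under a 34 mm long flat crown, solid at mid length from 18 to 30 mm up. Grip it across the 32 mm width at mid length. Origin: centre of its underside, z up; both ends alike.
- old0: Already marked cap left in a nest of the press (1 or 2 present, else None), same make as the unmarked: bridge-shaped steel bearing cap, 72 mm (its x) by 32 mm (y), 30 mm high, 140 to 230 g: feet at both ends under a 34 mm long flat crown, solid at mid length from 18 to 30 mm up. Grip it across the 32 mm width at mid length. Origin: centre of its underside, z up; both ends alike.
- old1: Already marked cap left in a nest of the press (1 or 2 present, else None), same make as the unmarked: bridge-shaped steel bearing cap, 72 mm (its x) by 32 mm (y), 30 mm high, 140 to 230 g: feet at both ends under a 34 mm long flat crown, solid at mid length from 18 to 30 mm up. Grip it across the 32 mm width at mid length. Origin: centre of its underside, z up; both ends alike.
- old2: Already marked cap left in a nest of the press (1 or 2 present, else None), same make as the unmarked: bridge-shaped steel bearing cap, 72 mm (its x) by 32 mm (y), 30 mm high, 140 to 230 g: feet at both ends under a 34 mm long flat crown, solid at mid length from 18 to 30 mm up. Grip it across the 32 mm width at mid length. Origin: centre of its underside, z up; both ends alike.
- press: Green marking press, bolted down: bed 200 x 200 mm, 14 mm thick, and on it a steel die with three open nests in a row along the press's y, 64 mm apart. x points from the robot's side to the hinged head at the back, y left, z up; origin on the bench under the centre of the middle nest.
- head (a joint): Head of the press, a 164 mm wide, 125 mm long flap hinged 88 mm behind the nests' middle, 54 mm up: rad, 0 = upright (top 179 mm above the bench, front face 84 mm behind the nests' middle), 1.57 = closed over the nests, just clear of seated caps. Only the pedal moves it, in step. The mark is not modelled.
- nest0 (a point): Right-hand nest of the press (seen from the robot): centre of its floor, 14 mm above the bench; axes as the press. Pocket 78 mm along x by 38 mm along y, 6 mm deep: a cap lies in it along x with 3 mm play all round, feet down, its top 24 mm above the rim. Any cap fits any nest, either way round.
- nest1 (a point): Middle nest of the press (seen from the robot): centre of its floor, 14 mm above the bench; axes as the press. Pocket 78 mm along x by 38 mm along y, 6 mm deep: a cap lies in it along x with 3 mm play all round, feet down, its top 24 mm above the rim. Any cap fits any nest, either way round.
- nest2 (a point): Left-hand nest of the press (seen from the robot): centre of its floor, 14 mm above the bench; axes as the press. Pocket 78 mm along x by 38 mm along y, 6 mm deep: a cap lies in it along x with 3 mm play all round, feet down, its top 24 mm above the rim. Any cap fits any nest, either way round.
- pedal (a joint): Sprung pedal that works the press (on a fixed grey base plate between the press and the unmarked caps): rad, 0 = up, 0.30 = down at its stop. Hinged at its far end, about 100 mm beyond and 40 mm below its pad; takes about 4 N at the pad to start and 13 N at the stop, and springs back up when released.
- pedal_pad (a point): Point to press, on top of the pedal's rubber tread (56 mm wide, 70 mm long), 25 mm from its free end, which points to the robot; about 75 mm above the bench when up, 45 mm when down; moves with the pedal. Its frame is that of the pedal: at rest x points horizontally to the hinge, though the tread slopes up towards the robot by 0.36 rad.
- tray: Grey plastic tray for marked caps, on the bench left of the press, fixed. 260 mm (its x) by 170 mm (its y) outside, walls 5 mm thick and 24 mm high, inner floor 5 mm above the bench. Origin: centre of its underside.
- piston: Bystander: aluminium piston, 72 mm across, 56 mm high, standing beyond the press, to its left. Origin: centre of its underside.
- gauge: Bystander: dial gauge, lying, 58 mm across, 18 mm high, with a 45 mm stem to its -x, beyond the pedal. Origin: centre of its underside.

How it is judged (in metres and radians):
On the way, in this order (a step that is already met when the one before it is completed fails the run):
1. every already marked cap stands in the tray and every unmarked cap sits fully home in a nest, the pedal up (x of old0 in the frame of tray between -0.125 and 0.125 m and y of old0 in the frame of tray between -0.08 and 0.08 m and z of each of old0, old1, old2 in the frame of tray below 0.009 m and angle between each of old0, old1, old2, cap0, cap1, cap2's own z axis and vertical below 0.12 rad and linear speed of each of old0, old1, old2, cap0, cap1, cap2 below 0.03 m/s and x of old1 in the frame of tray between -0.125 and 0.125 m and y of old1 in the frame of tray between -0.08 and 0.08 m and x of old2 in the frame of tray between -0.125 and 0.125 m and y of old2 in the frame of tray between -0.08 and 0.08 m and x of cap0 in the frame of press between -0.008 and 0.008 m and y of cap0 in the frame of press between -0.075 and 0.075 m and z of each of cap0, cap1, cap2 in the frame of press below 0.0175 m and x of cap1 in the frame of press between -0.008 and 0.008 m and y of cap1 in the frame of press between -0.075 and 0.075 m and x of cap2 in the frame of press between -0.008 and 0.008 m and y of cap2 in the frame of press between -0.075 and 0.075 m and value of joint pedal below 0.06 rad), for 0.2 s.
2. the pedal is held down at its stop, with every unmarked cap in its nest (x of cap0 in the frame of press between -0.008 and 0.008 m and y of cap0 in the frame of press between -0.075 and 0.075 m and z of each of cap0, cap1, cap2 in the frame of press below 0.0175 m and angle between each of cap0, cap1, cap2's own z axis and vertical below 0.12 rad and linear speed of each of cap0, cap1, cap2 below 0.03 m/s and x of cap1 in the frame of press between -0.008 and 0.008 m and y of cap1 in the frame of press between -0.075 and 0.075 m and x of cap2 in the frame of press between -0.008 and 0.008 m and y of cap2 in the frame of press between -0.075 and 0.075 m and value of joint pedal above 0.275 rad), for 0.6 s.
At the end, for the whole second after the job is handed in: All caps, old and new, stand feet down on the tray's floor (origin inside the tray walls, within 4 mm of the floor's height, tilted less than 0.12 rad), at rest, and the pedal is up (below 0.06 rad) (x of cap0 in the frame of tray between -0.125 and 0.125 m and y of cap0 in the frame of tray between -0.08 and 0.08 m and z of each of cap0, cap1, cap2, old0, old1, old2 in the frame of tray below 0.009 m and angle between each of cap0, cap1, cap2, old0, old1, old2's own z axis and vertical below 0.12 rad and linear speed of each of cap0, cap1, cap2, old0, old1, old2 below 0.03 m/s and x of cap1 in the frame of tray between -0.125 and 0.125 m and y of cap1 in the frame of tray between -0.08 and 0.08 m and x of cap2 in the frame of tray between -0.125 and 0.125 m and y of cap2 in the frame of tray between -0.08 and 0.08 m and x of old0 in the frame of tray between -0.125 and 0.125 m and y of old0 in the frame of tray between -0.08 and 0.08 m and x of old1 in the frame of tray between -0.125 and 0.125 m and y of old1 in the frame of tray between -0.08 and 0.08 m and x of old2 in the frame of tray between -0.125 and 0.125 m and y of old2 in the frame of tray between -0.08 and 0.08 m and value of joint pedal below 0.06 rad); the robot touches nothing.
It fails at once if the press is worked (pedal beyond 0.15 rad) with an already marked cap still in it (value of joint pedal above 0.15 rad and ((x of old0 in the frame of press between -0.06 and 0.06 m and y of old0 in the frame of press between -0.09 and 0.09 m) or (x of old1 in the frame of press between -0.06 and 0.06 m and y of old1 in the frame of press between -0.09 and 0.09 m) or (x of old2 in the frame of press between -0.06 and 0.06 m and y of old2 in the frame of press between -0.09 and 0.09 m))).
It fails at once if the piston is moved more than 30 mm (distance of piston from where it was at the start of the episode above 0.03 m).
It fails at once if the dial gauge is moved more than 30 mm (distance of gauge from where it was at the start of the episode above 0.03 m).
Of cap0, cap1, cap2 only 2 to 3 are there at a start; the rules pass over those that are not, and their reading is None.
Of old0, old1, old2 only 1 to 2 are there at a start; the rules pass over those that are not, and their reading is None.
At some moment in a run one of cap0, cap1, cap2 may be knocked a few centimetres aside while the robot is not near it.
It also fails if it takes over 210 s, if anything falls off the work surface, if the arm or the gripper's body presses on something with over 40 N, if the wrist force passes 120 N, or if a joint passes its speed limit or range.

### The arm

A 6-joint arm with a two-finger parallel gripper is mounted at the origin on the work surface. World frame = base frame: x ahead of the robot, y to its left, z up, the work surface at z = 0. Lengths are in m, angles in degrees, forces in N, time in s.
With the tool pointing down it reaches from about 0.35 to 0.875 m from the base axis. Payload 4.2 kg.
Tool frame: the origin (TCP) lies on the centre line of the jaws, within the pads' length; the fingertips stand r.tip_extent ahead of it and the grasp point (between the pads) lies 11 mm behind it (r.tip_extent is the distance from the TCP to the fingertips, in m); z points along the fingers, y is the line along which they close (so a half turn about z gives the same grasp; the last joint's range is limited). The gripper opens to 87 mm and grips with 3 to 60 N. Pads are 19 mm wide; open, the fingers measure 117 mm over their backs; the gripper's body (75 mm by 190 mm) begins 51 mm behind the grasp point.
Start: joints at [81.394, 22.042, 0.453, 0, -68.411, -14.817], TCP at [0.248, 0.573, 0.231] pointing down, gripper open.
Joint ranges: [-179.83, 179.83], [-69.29, 118.12], [-61.27, 80.66], [-181.25, 117.63], [-171.15, -9.14], [-177.46, 177.46]. Speed limits (degrees/s): [159.86, 159.86, 180, 180, 180, 180].

### API

Orientations are given as a 3x3 rotation matrix whose columns are the frame's x, y, z axes.
In Python, from station import r gives the robot as it stands.
- The arm moves only by the shell command python3 -m jog 'ROWS'. ROWS is text: rows parted by semicolons, each of 5 numbers parted by spaces: the opening, from 0 (shut) to 1 (fully open), then the shift along the world's x, y, z in mm, then the turn about the world's z in degrees. In form: hand dx dy dz roll; .... A call has 1 to 5 rows; each row shifts and turns the commanded pose from where the row before left it; what a row does not reach is not made up. A row lasts 1/8 s, in which the tool goes at most 62.5 mm and 10.7 degrees, less where a joint would pass 70% of its speed; a pose out of reach is approached as far as the arm can. A call is refused whole if a number of a shift passes 62.5 or a number of a turn 10.7, either way. A call with a gripper value outside its range is refused whole. The fingers move at their own pace and stop on an object; the grip force is fixed at half the most. Time passes only in rows, so rows that do not move let the fingers close. It gives the time, the measured TCP pose, the force, the opening and the grip force at its end, in the units of the state.
- r.sense(): the state, without advancing time (a new reading comes with each control period).
- r.capture(name): name is "scene" or "top" or "wrist"; returns a dict with "pixels" (420x560x3 uint8, red, green, blue), "fovy" (degrees; the focal length in pixels is half the picture's height over the tangent of half this angle, whatever the lens; pixels are square), "cx", "cy" (the principal point, pixels), "origin" and "orientation" of the camera in the world; the wrist camera has in their place "T_tool_cam" (4x4, takes a point from camera to tool coordinates, whose origin is the TCP and whose axes are the flange's). Camera axes: x right, y down, z forward; pixel columns grow to the right and rows downward; lengths in m; the calibration is good to about 2 mm. A picture is of the moment at which its call begins: read the wrist's pose just before it. There is no depth.
- r.finish_job(): hands the job in; it is judged then, once.
The state is a dict: "time_s": time; "joints": joint angles; "joint_velocities": joint speeds; "effort": joint torques, N m; "tcp_pos": TCP position; "ee_rot": TCP orientation; "wrist_force": force on the tool from outside, world axes, zero at the start; "moment": the same for the moment, N m; "gripper_width": opening from 0.0 (shut) to 1.0 (fully open); "gripper_force": force on a finger pad.
Only numpy, scipy, OpenCV 4.12 (cv2) and the standard library are available. Lean on these libraries where they do the work, as an engineer would, in place of code of your own. Each camera call takes 0.05 s, during which the arm holds its last target. There are 200 camera calls.

## Working session

There is one attempt and no reset: what is moved stays moved. The work goes in short steps, Python scripts to look and compute and a shell command to move; the robot and the scene stay as the last step left them, time stands still between calls to the robot, and variables do not carry over. Pictures are saved under pics/ and viewed, at most 14 in all, crops included, and the job is handed in when it is done.

```bash
ls; mkdir -p pics; cat > h.py <<'E'
import numpy as np, cv2
from station import r
def cap(name):
    s=r.sense(); c=r.capture(name)
    if 'T_tool_cam' in c:
        T=np.eye(4);T[:3,:3]=np.array(s['ee_rot']);T[:3,3]=s['tcp_pos']
        M=T@np.array(c['T_tool_cam']); c['origin']=M[:3,3]; c['orientation']=M[:3,:3]
    c['o']=np.array(c['origin']);c['R']=np.array(c['orientation']);c['f']=210/np.tan(np.radians(c['fovy'])/2)
    return c
def ray(c,u,v):
    d=c['R']@np.array([(u-c['cx'])/c['f'],(v-c['cy'])/c['f'],1]); return c['o'],d/np.linalg.norm(d)
def onplane(c,u,v,z):
    o,d=ray(c,u,v); return o+d*(z-o[2])/d[2]
def two(c1,p1,c2,p2):
    o1,d1=ray(c1,*p1);o2,d2=ray(c2,*p2)
    t=np.linalg.lstsq(np.stack([d1,-d2],1),o2-o1,rcond=None)[0]
    a=o1+d1*t[0];b=o2+d2*t[1]; return (a+b)/2,np.linalg.norm(a-b)
def save(c,n): cv2.imwrite(f'pics/{n}.png',cv2.cvtColor(c['pixels'],cv2.COLOR_RGB2BGR))
def proj(c,p):
    q=c['R'].T@(np.array(p)-c['o']); return q[0]/q[2]*c['f']+c['cx'],q[1]/q[2]*c['f']+c['cy']
E
python3 - <<'E'
from h import *
np.set_printoptions(precision=4,suppress=True)
s=r.sense();print(s,r.tip_extent)
for n in('top','scene'):
    c=cap(n);save(c,n+'0');print(n,c['o'],c['R'],c['f'],c['cx'],c['cy'])
E
```

```text
pics
{'time_s': 0.0, 'joints': array([ 81.3935,  22.091 ,   0.3801,  -0.0299, -68.4104, -14.8171]), 'joint_velocities': array([-0.0777, -0.0806, -0.1503, -0.0967, -0.0048, -0.0228]), 'effort': array([  0.0004, -39.0664,  18.7404,   4.2201,   0.0109,  -0.0002]), 'tcp_pos': array([0.2482, 0.573 , 0.2295]), 'ee_rot': array([[ 0.9175, -0.3977, -0.0008],
       [-0.3977, -0.9175, -0.002 ],
       [ 0.0001,  0.0022, -1.    ]]), 'wrist_force': array([ 0.5045,  0.8252, -0.0901]), 'moment': array([ 0.0133, -0.0137,  0.05  ]), 'gripper_force': 0.0, 'gripper_width': 0.9978949099086494} 0.008
top [ 0.4889 -0.0319  0.9359] [[-0.0005 -0.995   0.0997]
 [-1.      0.0012  0.0077]
 [-0.0078 -0.0997 -0.995 ]] 416.12282656022325 272.13672619381026 206.5090249592928
scene [ 1.0674 -0.5865  0.8573] [[ 0.7448  0.4754 -0.4683]
 [ 0.6673 -0.5381  0.515 ]
 [-0.0072 -0.696  -0.718 ]] 514.1910371811422 278.1614414542319 214.92752689935108
```

View pics/top0.png

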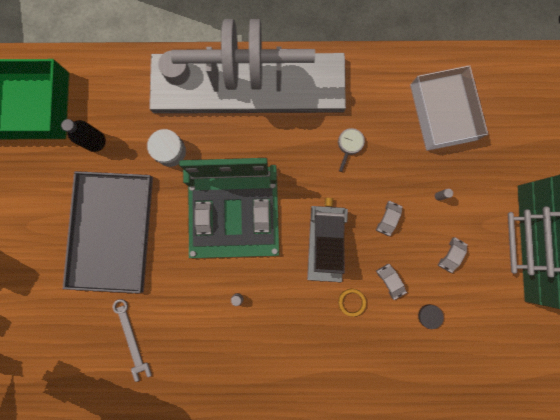

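View pics/scene0.png

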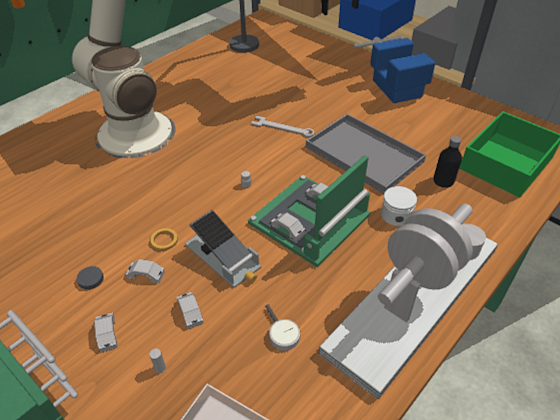

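The top view shows marked caps at about (204,217) and (261,215), with the middle nest at (234,216) empty. The unmarked caps are at (390,219), (455,255) and (392,282), the pedal tread is around (329,240) and the tray around (109,233). The scene view shows the same caps at (144,270), (190,310) and (105,330).

```bash
python3 - <<'E'
from h import *
for n,roi in(('top',(180,120,480,310)),('scene',(60,170,340,360))):
    im=cv2.cvtColor(cv2.imread(f'pics/{n}0.png'),cv2.COLOR_BGR2HSV)
    m=((im[...,1]<45)&(im[...,2]>105)).astype(np.uint8)*255
    k=np.zeros_like(m);x0,y0,x1,y1=roi;k[y0:y1,x0:x1]=m[y0:y1,x0:x1]
    for q in cv2.findContours(k,cv2.RETR_EXTERNAL,cv2.CHAIN_APPROX_NONE)[0]:
        if cv2.contourArea(q)>60: print(n,np.round(cv2.minAreaRect(q)[0],1),np.round(cv2.minAreaRect(q)[1],1),round(cv2.minAreaRect(q)[2]),cv2.contourArea(q))
a=cv2.imread('pics/top0.png');b=cv2.imread('pics/scene0.png')
A=cv2.resize(a[145:305,180:480],(800,427),interpolation=cv2.INTER_CUBIC);cv2.imwrite('pics/tc.png',A)
B=cv2.resize(b[160:350,80:360],(800,543),interpolation=cv2.INTER_CUBIC);cv2.imwrite('pics/sc.png',B)
E
```

```text
top [391.9 281. ] [33.3 16. ] 58 413.0
top [453.9 255.3] [17.5 31.5] 29 403.0
top [325.6 251.6] [33.4 57.8] 3 370.0
top [329.  213.5] [34.8 13.1] 3 209.5
top [202.5 217.5] [31. 15.] 90 381.5
top [389.9 218.3] [16.1 31.2] 23 390.0
top [260.5 215. ] [32. 15.] 90 398.0
top [351.  140.5] [23. 24.] 90 442.5
top [449.7 129.9] [30.1 55.9] 80 1281.5
scene [155.5 353.5] [ 9. 11.] 90 75.5
scene [329.5 342. ] [34. 19.] 90 354.0
scene [284.  332.5] [27. 30.] 90 633.5
scene [104.5 330.6] [33.8 20.1] 84 531.5
scene [189.5 308.5] [31.  17.1] 72 456.5
scene [244.1 272.4] [10.  33.2] 53 167.5
scene [145.3 269.3] [36.1 18.8] 14 399.5
scene [231.8 254.5] [28.6 31.4] 50 360.0
scene [207.3 255.3] [48.8 14.1] 45 249.0
scene [330.5 223.5] [ 6.4 28.1] 47 136.0
scene [288.7 222.6] [32.6 16.7] 33 335.5
scene [316.6 187.7] [20.6 10.1] 5 110.0
```

View pics/tc.png

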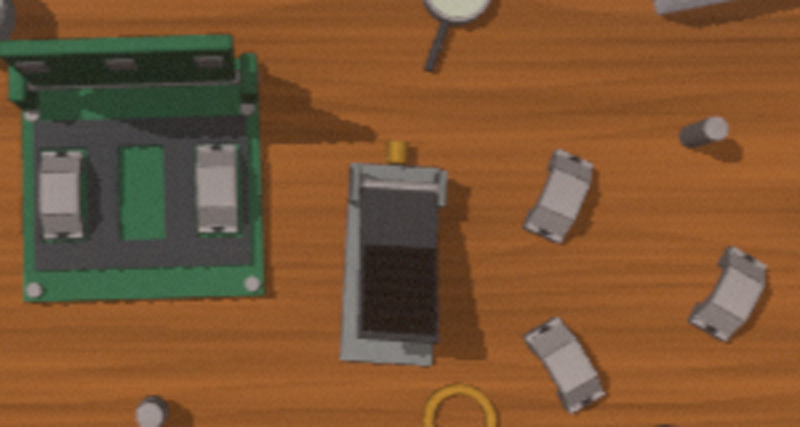

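View pics/sc.png

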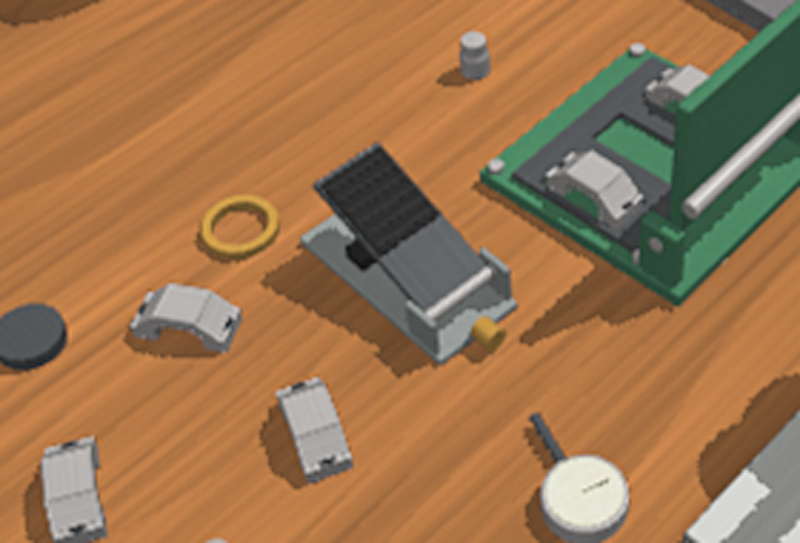

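```bash
python3 - <<'E'
from h import *
np.set_printoptions(precision=4,suppress=True)
t=cap('top');s=cap('scene')
T=lambda x,y:(180+x/2.6667,145+y/2.6667)
S=lambda x,y:(80+x/2.857,160+y/2.857)
for n,a,b in(('A',(565,197),(312,412)),('B',(738,293),(72,490)),('C',(565,367),(190,297)),('oldR',(217,190),(600,178)),('pedalfree',(398,339),(347,166)),('rivetNR',(252,284),(497,165)),('rivetNL',(34,289),(638,48))):
    p,e=two(t,T(*a),s,S(*b));print(n,p,round(e,4))
for n,a,z in(('A',(565,197),.03),('B',(735,293),.03),('C',(565,367),.03),('oldR',(217,190),.044),('oldL',(61,193),.044),('midrim',(142,192),.017)):print(n,onplane(t,*T(*a),z))
for a in((61,152),(61,237),(217,145),(217,232),(34,289),(252,284),(24,299),(265,296)): print(a,onplane(t,*T(*a),.014 if a[1]>280 else .035))
for a in((74,173),(151,174),(146,293),(66,290)):print('tray',onplane(t,*a,.024))
for a in((573,155),(555,240),(738,252),(718,338),(545,324),(585,407)):print('end',onplane(t,*T(*a),.02))
E
```

```text
A [ 0.5544 -0.2845  0.0259] 0.0056
B [ 0.4762 -0.4262  0.0161] 0.0063
C [ 0.4173 -0.2791  0.0312] 0.0054
oldR [0.5613 0.0017 0.0329] 0.0092
pedalfree [ 0.4413 -0.1408  0.0755] 0.0031
rivetNR [ 0.4831 -0.0285  0.0175] 0.0041
rivetNL [0.479  0.1507 0.019 ] 0.0037
A [ 0.5523 -0.2855  0.03  ]
B [ 0.4744 -0.4204  0.03  ]
C [ 0.4153 -0.2816  0.03  ]
oldR [ 0.5572 -0.0019  0.044 ]
oldL [0.5549 0.124  0.044 ]
midrim [0.5577 0.0613 0.017 ]
(61, 152) [0.5892 0.1261 0.035 ]
(61, 237) [0.5198 0.125  0.035 ]
(217, 145) [ 0.5948 -0.0015  0.035 ]
(217, 232) [ 0.5238 -0.0017  0.035 ]
(34, 289) [0.4776 0.1503 0.014 ]
(252, 284) [ 0.4817 -0.03    0.014 ]
(24, 299) [0.4694 0.1584 0.014 ]
(265, 296) [ 0.4718 -0.0407  0.014 ]
tray [0.6559 0.4167 0.024 ]
tray [0.6533 0.2446 0.024 ]
tray [0.3926 0.248  0.024 ]
tray [0.3989 0.422  0.024 ]
end [ 0.5878 -0.296   0.02  ]
end [ 0.5176 -0.2791  0.02  ]
end [ 0.5076 -0.4286  0.02  ]
end [ 0.4378 -0.4093  0.02  ]
end [ 0.4492 -0.269   0.02  ]
end [ 0.3826 -0.2995  0.02  ]
```

```bash
python3 -m jog '0.6 27 -51 0 2.5;0.6 27 -51 0 2.5;0.6 27 -51 0 2.5;0.6 27 -51 0 2.5;0.6 27 -51 0 2.5' && python3 -m jog '0.6 27 -51 0 2.5;0.6 27 -51 0 2.5;0.6 27 -51 0 2.5;0.6 27 -51 0 2.5;0.6 27 -51 0 2.5'; python3 -m jog '0.6 0 0 0 0;0.6 0 0 0 0'; python3 - <<'E'
from h import *
c=cap('wrist');save(c,'w1');s=r.sense();print(s['tcp_pos'],s['ee_rot'][:,1],c['o'],c['R'])
E
```

```text
time_s: 0.82
tcp_pos: [0.3839, 0.3167, 0.2306]
ee_rot: [[0.982, -0.188, 0.0], [-0.188, -0.982, 0.0], [0.0, -0.0, -1.0]]
wrist_force: [0.6, 1.1, -0.1]
gripper_width: 0.617
gripper_force: 0.0
time_s: 1.45
tcp_pos: [0.519, 0.0617, 0.2307]
ee_rot: [[1.0, 0.029, 0.0], [0.029, -1.0, 0.0], [0.0, -0.0, -1.0]]
wrist_force: [0.9, 0.5, 0.0]
gripper_width: 0.6
gripper_force: 0.0
time_s: 1.7
tcp_pos: [0.5182, 0.0633, 0.2303]
ee_rot: [[1.0, 0.027, -0.001], [0.027, -1.0, 0.0], [-0.001, -0.0, -1.0]]
wrist_force: [-0.6, -0.2, 0.2]
gripper_width: 0.601
gripper_force: 0.0
[0.51804363 0.06395072 0.23040727] [ 2.79686133e-02 -9.99608800e-01 -6.44349337e-05] [0.58923   0.065574  0.3841384] [[ 2.74359518e-02 -9.65113360e-01 -2.60390995e-01]
 [-9.99623416e-01 -2.63474264e-02 -7.67064370e-03]
 [ 5.42408133e-04  2.60503387e-01 -9.65472781e-01]]
```

View pics/w1.png

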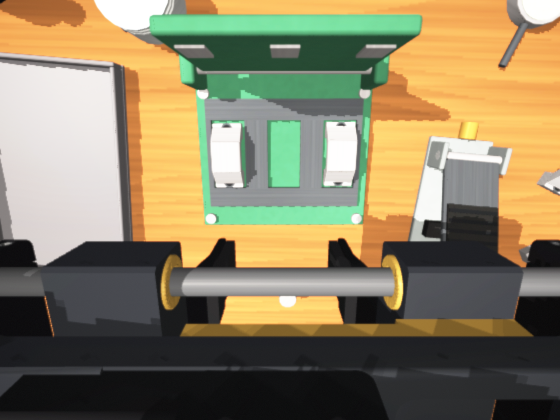

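Wrist view: the marked caps' crowns are at about (226,154) and (341,153), and the empty pocket spans columns 268–301 and rows 120–188. I'll take a second view for height.

```bash
cat > m.py <<'E'
from h import *
def blobs(c,kind,amin=150):
    im=cv2.cvtColor(c['pixels'],cv2.COLOR_RGB2HSV);H,S,V=cv2.split(im)
    m=((S<60)&(V>{'w':185}.get(kind,185))) if kind=='w' else ((H>55)&(H<95)&(S>80)&(V>80))
    m=m.astype(np.uint8)*255; m[240:]=0
    out=[]
    for q in cv2.findContours(m,cv2.RETR_LIST,cv2.CHAIN_APPROX_NONE)[0]:
        if amin<cv2.contourArea(q)<6000:
            R=cv2.minAreaRect(q);out.append((np.round(R[0],1),np.round(R[1],1),round(R[2],1),cv2.boundingRect(q)))
    return out
E
cat > look.py <<'E'
from m import *
import sys
c=cap('wrist');n=sys.argv[1];save(c,n);np.savez('pics/'+n,**{k:c[k] for k in('o','R','f','cx','cy')})
for k in('w','g'):
    for b in blobs(c,k): print(k,*b)
s=r.sense();print(s['tcp_pos'],np.degrees(np.arctan2(s['ee_rot'][1,1],s['ee_rot'][0,1]))%180)
E
python3 look.py w1b; python3 -m jog '0.6 0 -50 0 0;0.6 0 -40 0 0;0.6 0 0 0 0;0.6 0 0 0 0'; python3 look.py w2
python3 - <<'E'
import cv2,numpy as np
a=cv2.imread('pics/w1b.png')[100:230,190:390];b=cv2.imread('pics/w2.png')[80:260,70:550]
A=cv2.resize(a,None,fx=2.4,fy=2.4,interpolation=cv2.INTER_CUBIC)
B=cv2.resize(b,None,fx=1.6,fy=1.6,interpolation=cv2.INTER_CUBIC)
o=np.zeros((600,800,3),np.uint8);o[:A.shape[0],:A.shape[1]]=A[:312,:800];o[312:,:B.shape[1]]=B[:288,:800];cv2.imwrite('pics/cmp.png',o)
E
```

```text
w [435.6 154.7] [15.5 29.4] 9.5 (427, 141, 19, 30)
w [456.9 191.5] [ 75.7 111.4] 11.9 (412, 136, 91, 104)
w [226.5 154.6] [64.  31.1] 88.1 (211, 123, 33, 64)
w [341.1 153.6] [31.4 64.5] 3.0 (324, 122, 34, 65)
w [56.5 58.1] [113.6   3.5] 4.9 (0, 52, 114, 13)
w [538.5  12. ] [24. 41.] 90.0 (518, 0, 42, 25)
w [132.  15.] [30. 72.] 90.0 (96, 0, 73, 31)
g [284. 153.] [66. 32.] 90.0 (268, 120, 33, 67)
g [241.2 147. ] [73.8 28.5] 63.1 (212, 120, 35, 67)
g [284.4 158.9] [128.9 174. ] 89.7 (197, 94, 175, 130)
g [283.5  86. ] [ 24. 155.] 90.0 (206, 74, 156, 25)
g [381.6  68.9] [13.4 28.9] 4.4 (375, 55, 15, 29)
g [189.6  68.2] [31.9 17.1] 85.2 (180, 53, 19, 32)
g [286.5  25.2] [271.   21.7] 0.3 (151, 14, 272, 23)
[0.51800046 0.06434961 0.23053063] 91.6572562538462
time_s: 2.3
tcp_pos: [0.5184, -0.0254, 0.2307]
ee_rot: [[1.0, 0.029, 0.0], [0.029, -1.0, 0.0], [0.0, -0.0, -1.0]]
wrist_force: [0.9, 0.2, -0.1]
gripper_width: 0.6
gripper_force: 0.0
w [357.8 152.5] [ 8.5 27.3] 9.5 (353, 139, 12, 28)
w [386.  190.3] [ 75.9 108.7] 8.6 (341, 135, 90, 105)
w [501.3 163.9] [39.5 67.6] 33.0 (467, 130, 62, 66)
w [146.8 153. ] [66.5 34.6] 84.3 (129, 121, 39, 65)
w [260.6 152. ] [29.8 64.4] 0.9 (246, 120, 31, 65)
w [459.  11.] [22. 52.] 90.0 (433, 0, 53, 23)
w [37.  5.] [10. 70.] 90.0 (2, 0, 71, 11)
g [165.7 152.7] [31.2  6.6] 84.8 (162, 137, 9, 32)
g [207.9 151.5] [68.4 31.9] 87.4 (191, 118, 35, 68)
g [210.2 158.2] [135.7 174.4] 86.4 (119, 85, 175, 137)
g [94.3 69.3] [24.7 14.1] 81.9 (86, 58, 17, 24)
g [213.5  82. ] [ 50.7 171.4] 80.0 (125, 44, 170, 53)
g [137.5  21. ] [273.1  21.9] 0.4 (1, 10, 274, 23)
[ 0.51842701 -0.0251972   0.23068539] 91.689812040889
```

View pics/cmp.png

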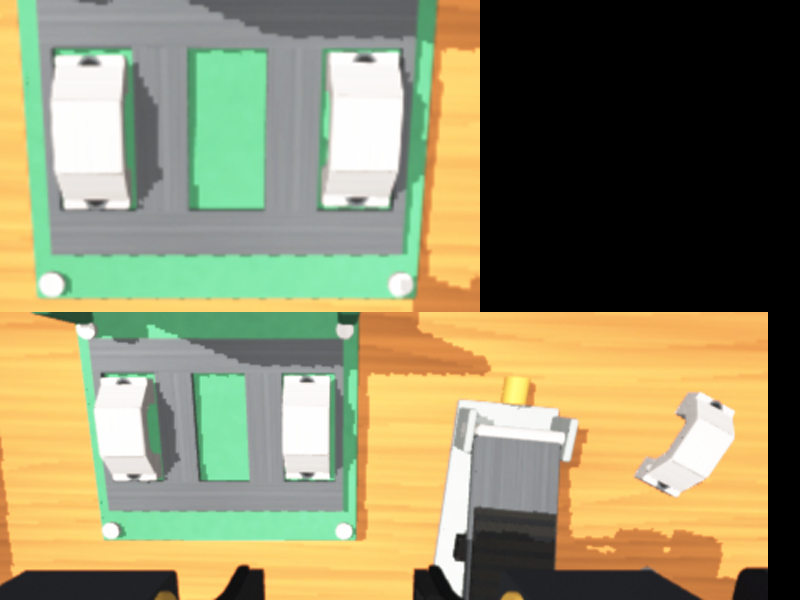

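```bash
python3 - <<'E'
from h import *
np.set_printoptions(precision=4,suppress=True)
a=dict(np.load('pics/w1b.npz'));b=dict(np.load('pics/w2.npz'))
P=dict(L=((227.9,155.8),(145.6,151.6)),R=((341.7,155.4),(261.3,151.6)),mid=((284.2,153.3),(208,151.5)),rivNL=((211.7,218.5),(139.5,217)),rivNR=((356.8,218.5),(285,217)))
for n,(p,q) in P.items():
    print(n,*two(a,p,b,q),onplane(a,*p,.044 if n in'LR' else .017),onplane(b,*q,.044 if n in'LR' else .017))
c=cap('top')
E
```

```text
L [0.5577 0.1232 0.0448] 0.0022085918211589006 [0.5565 0.1234 0.044 ] [0.5587 0.1235 0.044 ]
R [ 0.5609 -0.0017  0.0377] 0.0020045732545327533 [ 0.5605 -0.0005  0.044 ] [ 0.5625 -0.0021  0.044 ]
mid [0.5587 0.0619 0.0175] 0.000118724119497612 [0.5587 0.0619 0.017 ] [0.5586 0.062  0.017 ]
rivNL [0.4762 0.1492 0.0174] 0.0003880188379782082 [0.4763 0.1493 0.017 ] [0.4759 0.1494 0.017 ]
rivNR [ 0.4811 -0.0309  0.0161] 0.0001887866758552294 [ 0.4815 -0.0307  0.017 ] [ 0.4813 -0.0309  0.017 ]
```

```bash
python3 -m jog '0.6 42 24 -20 0;0.6 0 0 -60 0;0.6 0 0 -50 0;0.6 0 0 -20 0;0.6 0 0 0 0'; python3 -m jog '0.6 0 0 -30 0;0.6 0 0 -20 0;0.6 0 0 0 0;0.6 0 0 0 0'
```

```text
time_s: 3.02
tcp_pos: [0.5593, -0.0017, 0.0788]
ee_rot: [[1.0, 0.029, -0.004], [0.029, -1.0, -0.001], [-0.004, 0.001, -1.0]]
wrist_force: [-0.8, -0.1, 0.1]
gripper_width: 0.601
gripper_force: 0.0
time_s: 3.52
tcp_pos: [0.5618, -0.0019, 0.0323]
ee_rot: [[1.0, 0.029, 0.003], [0.029, -1.0, 0.001], [0.003, -0.0, -1.0]]
wrist_force: [-0.0, 0.8, -0.0]
gripper_width: 0.602
gripper_force: 0.0
```

```bash
python3 -m jog '0.25 0 0 -2 0;0.25 0 0 0 0;0.25 0 0 0 0;0.25 0 0 10 0;0.25 0 0 20 0'; python3 -m jog '0.25 0 0 50 0;0.25 0 0 20 0;0.25 0 0 0 0';python3 -m jog '0.25 7 40 0 0;0.25 7 55 0 0;0.25 7 60 0 0;0.25 7 60 0 0;0.25 7 60 0 0'; python3 -m jog '0.25 7 55 0 0;0.25 3 38 0 0;0.25 0 0 0 0;0.25 0 0 0 0'
```

```text
time_s: 4.15
tcp_pos: [0.5594, -0.0028, 0.0582]
ee_rot: [[1.0, 0.027, -0.003], [0.027, -1.0, -0.001], [-0.003, 0.001, -1.0]]
wrist_force: [0.1, 0.1, -2.4]
gripper_width: 0.362
gripper_force: 30.0
time_s: 4.53
tcp_pos: [0.5612, -0.0023, 0.1305]
ee_rot: [[1.0, 0.027, 0.004], [0.027, -1.0, 0.001], [0.004, -0.001, -1.0]]
wrist_force: [-0.4, 0.6, -2.6]
gripper_width: 0.366
gripper_force: 30.0
time_s: 5.15
tcp_pos: [0.5944, 0.2737, 0.1264]
ee_rot: [[1.0, 0.027, -0.003], [0.027, -1.0, -0.002], [-0.003, 0.002, -1.0]]
wrist_force: [1.3, 0.3, -2.2]
gripper_width: 0.362
gripper_force: 30.0
time_s: 5.65
tcp_pos: [0.6044, 0.3646, 0.1264]
ee_rot: [[1.0, 0.027, -0.003], [0.027, -1.0, -0.003], [-0.003, 0.003, -1.0]]
wrist_force: [-0.5, 0.4, -1.7]
gripper_width: 0.362
gripper_force: 30.0
```

```bash
python3 -m jog '0.25 0 0 -50 0;0.25 0 0 -35 0;0.25 0 0 -10 0;0.25 0 0 -8 0;0.25 0 0 0 0'; python3 -m jog '0.25 0 0 -2 0;0.25 0 0 -1 0;0.25 0 0 0 0;0.25 0 0 0 0'
```

```text
time_s: 6.28
tcp_pos: [0.606, 0.3655, 0.0264]
ee_rot: [[1.0, 0.027, 0.001], [0.027, -1.0, 0.001], [0.001, -0.001, -1.0]]
wrist_force: [-0.1, -0.1, -1.5]
gripper_width: 0.365
gripper_force: 30.0
time_s: 6.78
tcp_pos: [0.6054, 0.3656, 0.0228]
ee_rot: [[1.0, 0.028, 0.0], [0.028, -1.0, 0.0], [0.0, -0.0, -1.0]]
wrist_force: [0.8, -0.2, -1.8]
gripper_width: 0.367
gripper_force: 30.0
```

```bash
python3 -m jog '0.25 0 0 -1 0;0.25 0 0 0 0;0.25 0 0 0 0'; python3 -m jog '0.25 0 0 -1 0;0.25 0 0 0 0;0.25 0 0 0 0'
```

```text
time_s: 7.15
tcp_pos: [0.6054, 0.3655, 0.0215]
ee_rot: [[1.0, 0.028, 0.0], [0.028, -1.0, -0.0], [0.0, 0.0, -1.0]]
wrist_force: [1.6, -0.6, -2.5]
gripper_width: 0.363
gripper_force: 30.0
time_s: 7.52
tcp_pos: [0.6054, 0.3655, 0.0205]
ee_rot: [[1.0, 0.028, -0.0], [0.028, -1.0, -0.0], [-0.0, 0.0, -1.0]]
wrist_force: [-0.1, -1.2, -1.5]
gripper_width: 0.365
gripper_force: 30.0
```

```bash
python3 -m jog '0.25 0 0 -1 0;0.25 0 0 0 0'; python3 -m jog '0.25 0 0 -1 0;0.25 0 0 0 0';
```

```text
time_s: 7.78
tcp_pos: [0.6055, 0.3656, 0.0201]
ee_rot: [[1.0, 0.028, 0.0], [0.028, -1.0, 0.0], [0.0, -0.0, -1.0]]
wrist_force: [-0.6, 0.2, 0.1]
gripper_width: 0.366
gripper_force: 30.0
time_s: 8.02
tcp_pos: [0.6056, 0.3656, 0.0201]
ee_rot: [[1.0, 0.028, 0.001], [0.028, -1.0, 0.0], [0.001, -0.0, -1.0]]
wrist_force: [-2.4, -1.5, 4.6]
gripper_width: 0.368
gripper_force: 30.0
```

```bash
python3 -m jog '0.55 0 0 0 0;0.55 0 0 0 0;0.55 0 0 15 0;0.55 0 0 50 0;0.6 0 0 45 0';python3 -m jog '0.6 -10 -40 0 0;0.6 -12 -60 0 0;0.6 -12 -60 0 0;0.6 -12 -60 0 0;0.6 -2 -22 0 0';python3 -m jog '0.6 0 0 -35 0;0.6 0 0 -15 0;0.6 0 0 0 0;0.6 0 0 0 0'
```

```text
time_s: 8.65
tcp_pos: [0.6059, 0.3657, 0.1309]
ee_rot: [[1.0, 0.028, 0.001], [0.028, -1.0, 0.0], [0.001, -0.0, -1.0]]
wrist_force: [0.7, 1.0, 0.9]
gripper_width: 0.581
gripper_force: 0.0
time_s: 9.28
tcp_pos: [0.5567, 0.1208, 0.1299]
ee_rot: [[1.0, 0.025, 0.001], [0.025, -1.0, 0.0], [0.001, -0.0, -1.0]]
wrist_force: [-0.3, 0.6, 0.1]
gripper_width: 0.601
gripper_force: 0.0
time_s: 9.78
tcp_pos: [0.5584, 0.1244, 0.0794]
ee_rot: [[1.0, 0.029, 0.002], [0.029, -1.0, 0.0], [0.002, -0.0, -1.0]]
wrist_force: [-0.4, -0.0, 0.4]
gripper_width: 0.602
gripper_force: 0.0
```

Descend to 30 mm, grip, lift, and carry to the slot (0.605, 0.300).

```bash
python3 -m jog '0.6 0 0 -35 0;0.6 0 0 -15 0;0.6 0 0 0 0;0.6 0 0 0 0'; python3 -m jog '0.25 0 0 0 0;0.25 0 0 0 0;0.25 0 0 0 0;0.25 0 0 10 0;0.25 0 0 20 0'; python3 -m jog '0.25 0 0 40 0;0.25 15 55 0 0;0.25 15 60 0 0;0.25 15 55 0 0;0.25 2 6 0 0'; python3 -m jog '0.25 0 0 -40 0;0.25 0 0 -20 0;0.25 0 0 -10 0;0.25 0 0 0 0;0.25 0 0 0 0'
```

```text
time_s: 10.28
tcp_pos: [0.558, 0.1239, 0.0291]
ee_rot: [[1.0, 0.028, 0.001], [0.028, -1.0, 0.0], [0.001, -0.0, -1.0]]
wrist_force: [0.4, -0.5, 0.4]
gripper_width: 0.602
gripper_force: 0.0
time_s: 10.9
tcp_pos: [0.5565, 0.123, 0.0583]
ee_rot: [[1.0, 0.027, -0.003], [0.027, -1.0, -0.001], [-0.003, 0.001, -1.0]]
wrist_force: [0.8, 0.2, -0.7]
gripper_width: 0.363
gripper_force: 30.0
time_s: 11.52
tcp_pos: [0.6048, 0.3031, 0.0984]
ee_rot: [[1.0, 0.031, 0.001], [0.031, -1.0, 0.001], [0.001, -0.001, -1.0]]
wrist_force: [-0.2, -0.8, -2.3]
gripper_width: 0.369
gripper_force: 30.0
time_s: 12.15
tcp_pos: [0.6052, 0.2997, 0.0299]
ee_rot: [[1.0, 0.027, 0.002], [0.027, -1.0, 0.001], [0.002, -0.001, -1.0]]
wrist_force: [-0.1, 0.6, -1.7]
gripper_width: 0.363
gripper_force: 30.0
```

```bash
python3 -m jog '0.25 0 0 -9 0;0.25 0 0 -1 0;0.25 0 0 0 0'; python3 -m jog '0.25 0 0 -1 0;0.25 0 0 0 0;0.55 0 0 0 0;0.55 0 0 0 0;0.55 0 0 15 0'; python3 -m jog '0.6 0 0 50 0;0.6 0 0 60 0;0.6 0 0 60 0;0.6 0 0 26 0;0.6 -10 -30 0 0';python3 -m jog '0.6 -18 -58 0 0;0.6 -18 -58 0 0;0.6 -18 -58 0 0;0.6 -18 -58 0 0;0.6 -18 -58 0 0';python3 -m jog '0.6 -18 -58 0 0;0.6 -18 -58 0 0;0.6 -18 -58 0 0;0.6 -18 -58 0 0;0.6 -18 -58 0 0';python3 -m jog '0.6 -10 -20 0 0;0.6 0 0 0 0;0.6 0 0 0 0;0.6 0 0 0 0'; python3 look.py b1;python3 -m jog '0.6 0 60 0 0;0.6 0 15 0 0;0.6 0 0 0 0;0.6 0 0 0 0'; python3 look.py b2; python3 -c "
import cv2,numpy as np
from h import *
a=cv2.imread('pics/b1.png')[0:250];b=cv2.imread('pics/b2.png')[0:250]
o=cv2.resize(np.vstack([a,b]),None,fx=1.2,fy=1.2);cv2.imwrite('pics/bb.png',o)
save(cap('top'),'top1')"
```

```text
time_s: 12.52
tcp_pos: [0.6051, 0.3, 0.0197]
ee_rot: [[1.0, 0.028, 0.002], [0.028, -1.0, 0.001], [0.002, -0.001, -1.0]]
wrist_force: [-1.1, -0.4, 4.5]
gripper_width: 0.367
gripper_force: 30.0
time_s: 13.15
tcp_pos: [0.6032, 0.2986, 0.031]
ee_rot: [[1.0, 0.027, -0.004], [0.027, -1.0, -0.003], [-0.004, 0.003, -1.0]]
wrist_force: [-0.5, -0.8, -0.1]
gripper_width: 0.535
gripper_force: 0.0
time_s: 13.78
tcp_pos: [0.5958, 0.2712, 0.2326]
ee_rot: [[1.0, 0.03, 0.007], [0.03, -1.0, 0.004], [0.007, -0.004, -1.0]]
wrist_force: [-1.1, -0.3, -0.8]
gripper_width: 0.597
gripper_force: 0.0
time_s: 14.4
tcp_pos: [0.5036, -0.0223, 0.2297]
ee_rot: [[1.0, 0.028, 0.002], [0.028, -1.0, 0.0], [0.002, -0.0, -1.0]]
wrist_force: [1.0, -1.2, -0.1]
gripper_width: 0.6
gripper_force: 0.0
time_s: 15.02
tcp_pos: [0.4136, -0.3124, 0.2297]
ee_rot: [[1.0, 0.028, 0.002], [0.028, -1.0, -0.001], [0.002, 0.001, -1.0]]
wrist_force: [1.0, -0.2, -0.1]
gripper_width: 0.598
gripper_force: 0.0
time_s: 15.52
tcp_pos: [0.4049, -0.3297, 0.2289]
ee_rot: [[1.0, 0.029, 0.001], [0.029, -1.0, -0.0], [0.001, 0.0, -1.0]]
wrist_force: [-0
[... 909 characters left out ...]
.8, -0.1]
gripper_width: 0.601
gripper_force: 0.0
w [ 16.  206.5] [17. 18.] 90.0 (7, 198, 19, 18)
w [187.5 168.9] [61.9  9.8] 5.0 (157, 162, 62, 15)
w [305.9 178.3] [59.5 27.3] 63.4 (282, 147, 49, 64)
w [428.4 133.3] [34.9 67.4] 35.3 (395, 98, 63, 69)
w [556.8 119.2] [ 23.9 112.4] 13.0 (534, 62, 26, 111)
w [182.6  37. ] [67.5 31.2] 2.7 (149, 21, 69, 34)
w [312.6  51.8] [30.8 72.9] 25.6 (286, 13, 55, 79)
g [547.  196.5] [61. 24.] 90.0 (535, 166, 25, 62)
g [ 83.8 115.2] [15.6 13.4] 45.0 (76, 108, 17, 15)
g [ 5.5 50. ] [11. 54.] 0.0 (0, 23, 12, 55)
g [49.  61.5] [123.  98.] 90.0 (0, 0, 99, 124)
g [47.7 38.5] [83.4 32.1] 80.5 (25, 0, 46, 78)
[ 0.40470631 -0.25598184  0.22857325] 91.5623652589138
```

View pics/bb.png

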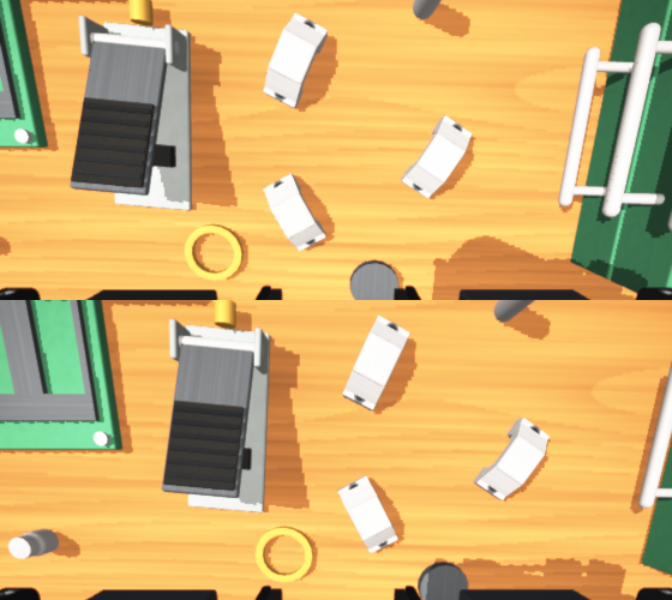

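```bash
python3 - <<'E'
from h import *
np.set_printoptions(precision=4,suppress=True)
a=dict(np.load('pics/b1.npz'));b=dict(np.load('pics/b2.npz'))
k=lambda x,y:(x/1.2,y/1.2)
P=dict(A=((293,60),(376,62),(304,24),(278,98),(388,26),(361,102)),B=((438,156),(512,157),(459,126),(413,190),(534,130),(494,193)),C=((295,212),(367,214),(279,183),(308,242),(353,185),(382,246)))
for n,p in P.items():
    print(n,*two(a,k(*p[0]),b,k(*p[1])),onplane(a,*k(*p[0]),.03),onplane(b,*k(*p[1]),.03))
    for c,i in((a,2),(b,4)):
        u=onplane(c,*k(*p[i]),.016);v=onplane(c,*k(*p[i+1]),.016);d=u-v
        print('  ',(u+v)/2,np.linalg.norm(d),'closing',np.degrees(np.arctan2(d[1],d[0]))+90)
# pedal free end corners
for p,q in(((72,189),(163,191)),((148,195),(239,196))): print('ped',*two(a,k(*p),b,k(*q)))
E
```

```text
A [ 0.5537 -0.2856  0.021 ] 0.0005158092057495106 [ 0.5515 -0.2866  0.03  ] [ 0.552  -0.2848  0.03  ]
   [ 0.5529 -0.2829  0.016 ] 0.06574173271939822 closing 68.99681984086108
   [ 0.5526 -0.2845  0.016 ] 0.06651078503822437 closing 71.65204212272617
B [ 0.4755 -0.4276  0.0016] 0.0010372396165842003 [ 0.475  -0.4201  0.03  ] [ 0.476  -0.4146  0.03  ]
   [ 0.4724 -0.4217  0.016 ] 0.07180551236427081 closing 57.79559644589128
   [ 0.4712 -0.4232  0.016 ] 0.06668446181145823 closing 63.72560842076854
C [ 0.4152 -0.2857  0.0053] 0.00011881328517915754 [ 0.4191 -0.2884  0.03  ] [ 0.4192 -0.2835  0.03  ]
   [ 0.4157 -0.2856  0.016 ] 0.06510764693585368 closing 116.28819494966687
   [ 0.4148 -0.2857  0.016 ] 0.0685046296559412 closing 117.85035311445115
ped [ 0.4407 -0.1124  0.0783] 0.0007753083637049162
ped [ 0.4382 -0.1746  0.0799] 0.0015018093023021605
```

```bash
cat > chk.py <<'E'
from h import *
c=cap('top');im=cv2.cvtColor(c['pixels'],cv2.COLOR_RGB2HSV)
m=((im[...,1]<45)&(im[...,2]>105)).astype(np.uint8)*255
for q in cv2.findContours(m,cv2.RETR_EXTERNAL,cv2.CHAIN_APPROX_NONE)[0]:
    R=cv2.minAreaRect(q)
    if 250<cv2.contourArea(q)<600 and max(R[1])<40: print(np.round(R[0],1),np.round(R[1]),round(R[2]),np.round(onplane(c,*R[0],.028),3))
s=r.sense();print(s['time_s'],np.round(s['tcp_pos'],4),np.degrees(np.arctan2(s['ee_rot'][1,1],s['ee_rot'][0,1]))%180)
E
python3 -m jog '0.75 35 -8 0 -5;0.75 50 -9 0 -7;0.75 50 -9 0 -7;0.75 12 -4 -30 -1.6;0.75 0 0 0 0';python3 -m jog '0.75 0 0 -60 0;0.75 0 0 -40 0;0.75 0 0 -20 0;0.75 0 0 0 0;0.75 0 0 0 0';python3 chk.py
```

```text
time_s: 16.8
tcp_pos: [0.5503, -0.2858, 0.1948]
ee_rot: [[0.945, -0.327, -0.007], [-0.327, -0.945, 0.002], [-0.008, 0.0, -1.0]]
wrist_force: [-0.2, 0.5, -0.5]
gripper_width: 0.748
gripper_force: 0.0
time_s: 17.42
tcp_pos: [0.5522, -0.2861, 0.0806]
ee_rot: [[0.945, -0.326, 0.003], [-0.326, -0.945, -0.001], [0.003, 0.0, -1.0]]
wrist_force: [0.6, -0.6, 1.4]
gripper_width: 0.751
gripper_force: 0.0
[392.2 280.8] [34. 15.] 61 [ 0.419 -0.283  0.028]
[522.4 227.1] [31. 36.] 19 [ 0.534 -0.568  0.028]
[351.  137.5] [17. 24.] 90 [ 0.734 -0.201  0.028]
17.475 [ 0.5524 -0.2861  0.0807] 70.99313346774227
```

```bash
python3 -m jog '0.75 0 0 -40 0;0.75 0 0 -20 0;0.75 0 0 -6 0;0.75 0 0 0 0';python3 -m jog '0.25 0 0 0 0;0.25 0 0 0 0;0.25 0 0 0 0;0.25 0 0 0 0'
```

```text
time_s: 17.98
tcp_pos: [0.5522, -0.2858, 0.0136]
ee_rot: [[0.945, -0.326, 0.002], [-0.326, -0.946, -0.001], [0.002, 0.0, -1.0]]
wrist_force: [0.4, -0.3, -0.3]
gripper_width: 0.748
gripper_force: 0.0
time_s: 18.48
tcp_pos: [0.5515, -0.2855, 0.0128]
ee_rot: [[0.945, -0.326, 0.0], [-0.326, -0.945, -0.0], [0.0, -0.0, -1.0]]
wrist_force: [0.5, 0.4, 1.3]
gripper_width: 0.379
gripper_force: 4.0
```

```bash
python3 -m jog '0.25 0 0 15 0;0.25 0 0 40 0;0.25 0 0 50 0;0.25 0 0 30 0;0.25 0 0 0 0'; python3 -m jog '0.25 0 30 0 6;0.25 2 60 0 8;0.25 2 60 0 6.6;0.25 2 60 0 0;0.25 1 40 0 0'; python3 -m jog '0.25 1 34 0 0;0.25 0 0 0 0;0.25 0 0 0 0'; python3 chk.py
```

```text
time_s: 19.1
tcp_pos: [0.553, -0.286, 0.1514]
ee_rot: [[0.945, -0.326, 0.007], [-0.326, -0.945, -0.002], [0.007, -0.0, -1.0]]
wrist_force: [-0.4, 1.1, -2.3]
gripper_width: 0.364
gripper_force: 29.0
time_s: 19.73
tcp_pos: [0.5572, -0.0332, 0.1463]
ee_rot: [[1.0, 0.029, -0.003], [0.029, -1.0, -0.0], [-0.003, -0.0, -1.0]]
wrist_force: [0.8, -0.5, -1.3]
gripper_width: 0.37
gripper_force: 29.0
time_s: 20.1
tcp_pos: [0.5586, -0.0019, 0.1466]
ee_rot: [[1.0, 0.027, -0.002], [0.027, -1.0, -0.0], [-0.002, 0.0, -1.0]]
wrist_force: [-0.4, -0.4, -2.1]
gripper_width: 0.367
gripper_force: 29.0
[393.5 295.4] [28. 15.] 60 [ 0.388 -0.285  0.028]
[454.1 255.4] [18. 32.] 28 [ 0.473 -0.418  0.028]
[128.  215.6] [22. 31.] 78 [0.56  0.291 0.028]
[351.  140.5] [23. 24.] 90 [ 0.727 -0.2    0.028]
20.15 [ 0.5588 -0.0023  0.1468] 91.5270125713833
```

```bash
python3 -m jog '0.25 1 0 -50 0;0.25 0 0 -40 0;0.25 0 0 -15 0;0.25 0 0 0 0;0.25 0 0 0 0'; python3 -m jog '0.25 0 0 -4 0;0.25 0 0 -3 0;0.25 0 0 0 0;0.25 0 0 0 0'; python3 -m jog '0.25 0 0 -3 0;0.25 0 0 0 0;0.25 0 0 0 0'
```

```text
time_s: 20.78
tcp_pos: [0.5618, -0.0015, 0.0442]
ee_rot: [[1.0, 0.028, 0.003], [0.028, -1.0, 0.001], [0.003, -0.0, -1.0]]
wrist_force: [-0.1, 0.4, -2.3]
gripper_width: 0.371
gripper_force: 29.0
time_s: 21.28
tcp_pos: [0.5605, -0.0014, 0.0357]
ee_rot: [[1.0, 0.028, 0.0], [0.028, -1.0, -0.0], [0.0, 0.0, -1.0]]
wrist_force: [0.4, -0.7, -1.3]
gripper_width: 0.37
gripper_force: 29.0
time_s: 21.65
tcp_pos: [0.5605, -0.0015, 0.0326]
ee_rot: [[1.0, 0.028, 0.0], [0.028, -1.0, 0.0], [0.0, -0.0, -1.0]]
wrist_force: [-0.7, -0.2, -1.7]
gripper_width: 0.37
gripper_force: 29.0
```

```bash
python3 -m jog '0.25 0 0 -2 0;0.25 0 0 0 0;0.25 0 0 0 0'; python3 -m jog '0.25 0 0 -2 0;0.25 0 0 0 0;0.25 0 0 0 0';python3 -m jog '0.25 0 0 -1.5 0;0.25 0 0 0 0;0.25 0 0 0 0'
```

```text
time_s: 22.02
tcp_pos: [0.5602, -0.0018, 0.0309]
ee_rot: [[1.0, 0.027, -0.0], [0.027, -1.0, -0.0], [-0.0, 0.0, -1.0]]
wrist_force: [-1.8, -2.3, 3.0]
gripper_width: 0.363
gripper_force: 29.2
time_s: 22.4
tcp_pos: [0.5602, -0.0018, 0.0294]
ee_rot: [[1.0, 0.027, -0.0], [0.027, -1.0, -0.0], [-0.0, 0.0, -1.0]]
wrist_force: [-4.6, -1.5, 8.7]
gripper_width: 0.364
gripper_force: 29.7
time_s: 22.78
tcp_pos: [0.5603, -0.0018, 0.0293]
ee_rot: [[1.0, 0.028, 0.0], [0.028, -1.0, -0.001], [0.0, 0.001, -1.0]]
wrist_force: [-6.5, -2.1, 16.5]
gripper_width: 0.363
gripper_force: 29.7
```

```bash
python3 -m jog '0.25 0 0 1.5 0;0.6 0 0 0 0;0.6 0 0 0 0;0.6 0 0 15 0;0.6 0 0 40 0';python3 -m jog '0.6 -20 20 60 0;0.6 -22 40 60 0;0.6 0 0 25 0;0.6 0 0 0 0;0.6 0 0 0 0'; python3 look.py n1; python3 -c "
import cv2
a=cv2.imread('pics/n1.png')[90:240,180:400];cv2.imwrite('pics/n1c.png',cv2.resize(a,None,fx=3.5,fy=3.5,interpolation=cv2.INTER_CUBIC))"; python3 chk.py
```

```text
time_s: 23.4
tcp_pos: [0.5591, -0.0017, 0.0827]
ee_rot: [[1.0, 0.028, -0.005], [0.028, -1.0, -0.001], [-0.005, 0.001, -1.0]]
wrist_force: [0.4, 0.3, -0.5]
gripper_width: 0.592
gripper_force: 0.0
time_s: 24.02
tcp_pos: [0.5227, 0.0503, 0.2141]
ee_rot: [[1.0, 0.027, -0.001], [0.027, -1.0, -0.0], [-0.001, 0.0, -1.0]]
wrist_force: [0.1, 0.1, -0.5]
gripper_width: 0.597
gripper_force: 0.0
w [429.9 159.6] [14.5 29.8] 11.3 (421, 145, 19, 31)
w [453.4 193.6] [ 78.7 107.6] 11.6 (407, 140, 93, 100)
w [331.6 155.2] [33.8 67.7] 3.6 (313, 121, 37, 69)
w [ 74.1 112.2] [41.8 73.4] 2.4 (52, 75, 43, 75)
w [46.  60.5] [92.5  3.8] 5.0 (0, 55, 93, 12)
w [537.   11.5] [23. 44.] 90.0 (515, 0, 45, 24)
w [109.  15.] [30. 76.] 90.0 (71, 0, 77, 31)
g [272.  158.5] [69. 34.] 90.0 (255, 124, 35, 70)
g [215.3 158. ] [69.9 33.2] 86.6 (197, 124, 37, 69)
g [271.9 164. ] [133. 181.] 89.7 (181, 97, 182, 134)
g [270.5  88. ] [ 24. 163.] 90.0 (189, 76, 164, 25)
g [169.7  71.8] [29.2 17.7] 84.8 (160, 58, 20, 29)
g [371.6  70.4] [14.2 31.8] 3.8 (364, 55, 16, 32)
[0.52260396 0.05010227 0.21358635] 91.54304005991533
[453.9 255.6] [18. 32.] 29 [ 0.473 -0.417  0.028]
[351.  140.5] [23. 24.] 90 [ 0.727 -0.2    0.028]
24.125 [0.5227 0.05   0.2134] 91.53679928183828
```

View pics/n1c.png

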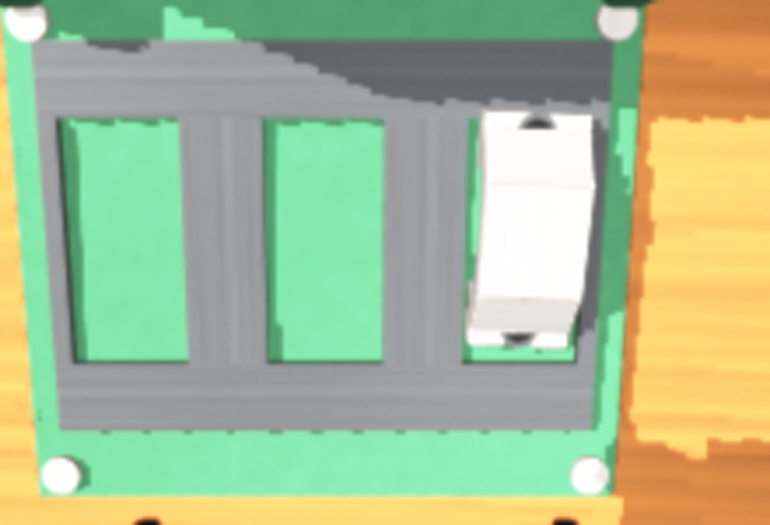

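The cap in the right nest sits too far back. Its far end, at row 112, overlaps the pocket edge at row 118, and the near gap is about 14 px. I'll regrip it and shift it 3 mm toward the robot.

```bash
python3 -m jog '0.6 38 -32 -20 0;0.6 0 -20 -50 0;0.6 0 0 -60 0;0.6 0 0 -30 0;0.6 0 0 -12 0'; python3 -m jog '0.6 0 0 -9 0;0.6 0 0 0 0;0.25 0 0 0 0;0.25 0 0 0 0;0.25 0 0 0 0'; python3 -m jog '0.25 0 0 6 0;0.25 -3 0 2 0;0.25 0 0 0 0;0.25 0 0 0 0'; python3 -m jog '0.25 0 0 -5 0;0.25 0 0 0 0;0.25 0 0 0 0'; python3 -m jog '0.25 0 0 -2.5 0;0.25 0 0 0 0;0.25 0 0 0 0'; python3 -m jog '0.25 0 0 -2 0;0.25 0 0 0 0;0.25 0 0 0 0'
```

```text
time_s: 24.75
tcp_pos: [0.5596, -0.0024, 0.0396]
ee_rot: [[1.0, 0.027, -0.006], [0.027, -1.0, -0.002], [-0.006, 0.002, -1.0]]
wrist_force: [-0.3, -0.3, -0.1]
gripper_width: 0.598
gripper_force: 0.0
time_s: 25.38
tcp_pos: [0.5617, -0.0014, 0.0346]
ee_rot: [[1.0, 0.028, 0.001], [0.028, -1.0, 0.0], [0.001, -0.0, -1.0]]
wrist_force: [-1.0, 1.5, 2.0]
gripper_width: 0.365
gripper_force: 29.6
time_s: 25.88
tcp_pos: [0.5582, -0.0015, 0.0417]
ee_rot: [[1.0, 0.028, -0.0], [0.028, -1.0, -0.0], [-0.0, 0.0, -1.0]]
wrist_force: [-0.3, 0.6, -3.0]
gripper_width: 0.362
gripper_force: 29.6
time_s: 26.25
tcp_pos: [0.5583, -0.0015, 0.0366]
ee_rot: [[1.0, 0.028, -0.0], [0.028, -1.0, -0.0], [-0.0, 0.0, -1.0]]
wrist_force: [-0.6, 0.2, -2.0]
gripper_width: 0.367
gripper_force: 29.6
time_s: 26.62
tcp_pos: [0.5585, -0.0015, 0.0345]
ee_rot: [[1.0, 0.028, 0.0], [0.028, -1.0, 0.0], [0.0, -0.0, -1.0]]
wrist_force: [-0.4, 0.6, -0.8]
gripper_width: 0.365
gripper_force: 29.6
time_s: 27.0
tcp_pos: [0.5594, -0.0011, 0.0331]
ee_rot: [[1.0, 0.028, 0.003], [0.028, -1.0, 0.001], [0.003, -0.0, -1.0]]
wrist_force: [0.9, 0.9, 5.2]
gripper_width: 0.366
gripper_force: 29.9
```

```bash
python3 -m jog '0.6 0 0 0 0;0.6 0 0 0 0;0.6 0 0 15 0;0.6 0 0 40 0';python3 -m jog '0.6 -20 20 60 0;0.6 -20 40 60 0;0.6 0 0 25 0;0.6 0 0 0 0;0.6 0 0 0 0'; python3 look.py n2; python3 -c "
import cv2
a=cv2.imread('pics/n2.png')[90:240,180:400];cv2.imwrite('pics/n2c.png',cv2.resize(a,None,fx=3.5,fy=3.5,interpolation=cv2.INTER_CUBIC))"
```

```text
time_s: 27.5
tcp_pos: [0.5566, -0.002, 0.0865]
ee_rot: [[1.0, 0.027, -0.005], [0.027, -1.0, -0.001], [-0.005, 0.001, -1.0]]
wrist_force: [1.5, 0.5, -0.2]
gripper_width: 0.592
gripper_force: 0.0
time_s: 28.12
tcp_pos: [0.522, 0.0504, 0.2183]
ee_rot: [[1.0, 0.027, -0.002], [0.027, -1.0, -0.0], [-0.002, 0.0, -1.0]]
wrist_force: [-0.9, -0.8, -0.2]
gripper_width: 0.601
gripper_force: 0.0
w [428.2 158.6] [14.9 29.6] 10.9 (419, 144, 20, 31)
w [433.4 177.2] [ 68.1 123. ] 48.4 (406, 140, 92, 100)
w [330.  156.7] [32.2 66.4] 2.0 (313, 124, 34, 67)
w [ 77.1 112. ] [41.8 72.9] 2.4 (55, 75, 43, 74)
w [47.  60.4] [94.6  3.8] 5.0 (0, 55, 95, 12)
w [536.   11.5] [23. 46.] 90.0 (513, 0, 47, 24)
w [111.5  15.5] [31. 75.] 90.0 (74, 0, 76, 32)
g [272.5 157. ] [68. 33.] 90.0 (256, 123, 34, 69)
g [215.7 157. ] [69.4 33.1] 87.6 (198, 123, 36, 69)
g [275.  162.9] [136.1 180.2] 87.4 (182, 91, 181, 139)
g [270.5  88. ] [ 24. 161.] 90.0 (190, 76, 162, 25)
g [171.6  71.7] [29.1 18. ] 84.8 (162, 58, 20, 29)
g [370.5  69.9] [14.  32.8] 4.1 (363, 54, 16, 33)
[0.52191858 0.05024596 0.21777667] 91.53962005190958
```

View pics/n2c.png

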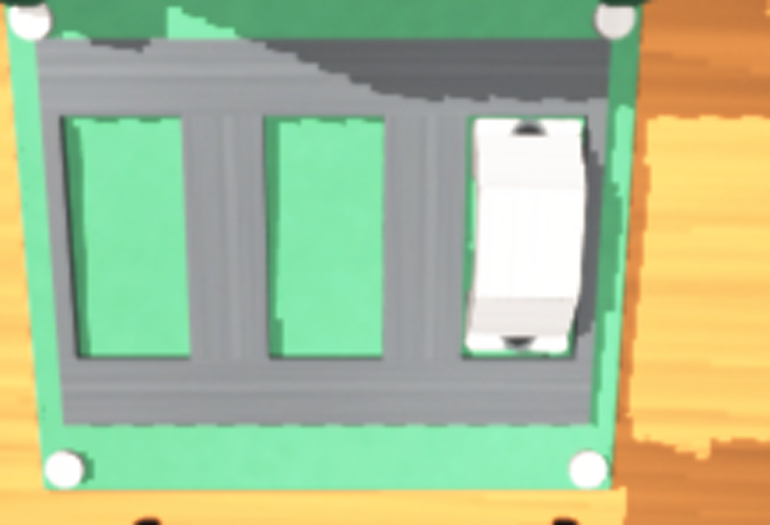

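The cap is now home in the right nest, sitting inside the pocket outline (rows 118–355). Next I'll look straight at B.

```bash
cat > al.py <<'E'
# cap-aligned look: centroid of white blob nearest the image column 284 -> offset in tool frame
from m import *
import sys
c=cap('wrist');save(c,sys.argv[1]);s=r.sense()
im=cv2.cvtColor(c['pixels'],cv2.COLOR_RGB2HSV);m=((im[...,1]<60)&(im[...,2]>185)).astype(np.uint8)*255;m[240:]=0
for q in cv2.findContours(m,cv2.RETR_EXTERNAL,cv2.CHAIN_APPROX_NONE)[0]:
    R=cv2.minAreaRect(q)
    if cv2.contourArea(q)>900 and 20<min(R[1])<50 and max(R[1])<100:
        p=onplane(c,*R[0],float(sys.argv[2])); d=s['ee_rot'].T@(p-s['tcp_pos'])
        print(np.round(R[0],1),np.round(R[1],1),round(R[2],1),'world',np.round(p,4),'tool',np.round(d,4))
print(s['time_s'],s['tcp_pos'],np.degrees(np.arctan2(s['ee_rot'][1,1],s['ee_rot'][0,1]))%180)
E
python3 al.py x0 .036; python3 -m jog '0.75 -5 -30 0 -3;0.75 -10 -57 0 -4;0.75 -10 -57 0 -4;0.75 -10 -57 0 -4;0.75 -10 -57 0 -4'; python3 -m jog '0.75 -10 -57 0 -4;0.75 -10 -57 0 -4;0.75 -10 -57 0 -3.5;0.75 -8 -22 -2 0;0.75 0 0 0 0';python3 -m jog '0.75 0 0 0 0'; python3 al.py x1 .022;python3 chk.py
```

```text
[330.  156.1] [32.1 66.8] 2.0 world [ 0.5632 -0.0009  0.036 ] tool [0.0403 0.052  0.1815]
[110.5  15. ] [30. 75.] 90.0 world [0.6912 0.219  0.036 ] tool [ 0.1742 -0.1644  0.1809]
28.225 [0.52200419 0.05019403 0.21755495] 91.53751906588394
time_s: 28.85
tcp_pos: [0.4767, -0.2092, 0.2178]
ee_rot: [[0.953, -0.302, -0.002], [-0.302, -0.953, 0.0], [-0.002, 0.0, -1.0]]
wrist_force: [1.1, 0.1, -0.1]
gripper_width: 0.752
gripper_force: 0.0
time_s: 29.48
tcp_pos: [0.4382, -0.4017, 0.2147]
ee_rot: [[0.873, -0.487, -0.004], [-0.487, -0.873, 0.002], [-0.004, -0.0, -1.0]]
wrist_force: [0.9, 0.1, -0.8]
gripper_width: 0.749
gripper_force: 0.0
time_s: 29.6
tcp_pos: [0.4395, -0.3998, 0.216]
ee_rot: [[0.875, -0.484, -0.002], [-0.484, -0.875, 0.001], [-0.002, -0.0, -1.0]]
wrist_force: [0.7, 0.9, -0.4]
gripper_width: 0.75
gripper_force: 0.0
[285.  152.5] [63. 28.] 90.0 world [ 0.475  -0.4239  0.022 ] tool [0.0428 0.0043 0.1944]
29.65 [ 0.43980344 -0.39955376  0.2164123 ] 61.11643597665618
[391.8 293. ] [34. 15.] 59 [ 0.393 -0.281  0.028]
[548.1 240.2] [35. 19.] 31 [ 0.506 -0.622  0.028]
[260.2 214.9] [32. 15.] 88 [0.562 0.001 0.028]
[351.  140.5] [23. 24.] 90 [ 0.727 -0.2    0.028]
29.7 [ 0.44   -0.3994  0.2167] 61.14704283985958
```

View pics/x1.png

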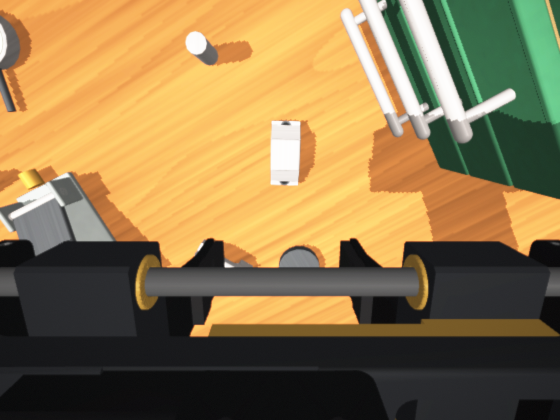

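B is centred at (285,152.5) and aligned with the jaws. Now pick it.

```bash
python3 -m jog '0.75 32 -23 -20 0;0.75 0 0 -60 0;0.75 0 0 -50 0;0.75 0 0 -30 0;0.75 0 0 -20 0'; python3 -m jog '0.75 0 0 -14 0;0.75 0 0 -6 0;0.75 0 0 0 0;0.75 0 0 0 0'; python3 -m jog '0.25 0 0 0 0;0.25 0 0 0 0;0.25 0 0 0 0;0.25 0 0 0 0;0.25 0 0 0 0'
```

```text
time_s: 30.32
tcp_pos: [0.4717, -0.4218, 0.0352]
ee_rot: [[0.876, -0.482, -0.002], [-0.482, -0.876, 0.001], [-0.002, 0.0, -1.0]]
wrist_force: [0.7, 0.5, 0.0]
gripper_width: 0.749
gripper_force: 0.0
time_s: 30.82
tcp_pos: [0.4724, -0.4235, 0.018]
ee_rot: [[0.875, -0.483, 0.002], [-0.483, -0.875, -0.001], [0.002, 0.0, -1.0]]
wrist_force: [1.3, 0.6, 0.6]
gripper_width: 0.752
gripper_force: 0.0
time_s: 31.45
tcp_pos: [0.4718, -0.4232, 0.017]
ee_rot: [[0.875, -0.484, -0.0], [-0.484, -0.875, 0.0], [-0.0, 0.0, -1.0]]
wrist_force: [0.2, -0.5, 0.9]
gripper_width: 0.364
gripper_force: 29.9
```

```bash
python3 -m jog '0.25 0 0 15 0;0.25 0 0 40 0;0.25 0 0 50 0;0.25 0 0 38 0;0.25 5 25 0 3'; python3 -m jog '0.25 10 55 0 4;0.25 10 55 0 4;0.25 10 55 0 4;0.25 10 55 0 4;0.25 10 55 0 4'; python3 -m jog '0.25 10 55 0 4;0.25 10 55 0 3.5;0.25 10 50 0 0;0.25 2 25 0 0;0.25 0 0 0 0'; python3 -m jog '0.25 0 0 -30 0;0.25 0 0 0 0;0.25 0 0 0 0'; python3 chk.py|tail -1
```

```text
time_s: 32.08
tcp_pos: [0.4785, -0.4003, 0.1652]
ee_rot: [[0.899, -0.437, 0.008], [-0.437, -0.899, -0.005], [0.01, 0.001, -1.0]]
wrist_force: [0.7, 0.9, -2.4]
gripper_width: 0.366
gripper_force: 29.9
time_s: 32.7
tcp_pos: [0.5268, -0.1215, 0.1609]
ee_rot: [[0.995, -0.101, 0.001], [-0.101, -0.995, 0.0], [0.001, -0.0, -1.0]]
wrist_force: [0.9, -0.6, -1.4]
gripper_width: 0.366
gripper_force: 29.9
time_s: 33.33
tcp_pos: [0.5588, 0.0634, 0.1606]
ee_rot: [[1.0, 0.031, 0.001], [0.031, -1.0, 0.0], [0.001, -0.0, -1.0]]
wrist_force: [-0.1, -0.8, -1.4]
gripper_width: 0.363
gripper_force: 29.9
time_s: 33.7
tcp_pos: [0.5593, 0.061, 0.131]
ee_rot: [[1.0, 0.027, 0.001], [0.027, -1.0, -0.0], [0.001, 0.0, -1.0]]
wrist_force: [-0.2, 0.2, -0.9]
gripper_width: 0.362
gripper_force: 29.9
33.75 [0.5596 0.0613 0.1313] 91.54872506754606
```

```bash
python3 -m jog '0.25 -0.8 0.7 -45 0;0.25 0 0 -30 0;0.25 0 0 -10 0;0.25 0 0 0 0;0.25 0 0 0 0'; python3 -m jog '0.25 0 0 -6 0;0.25 0 0 0 0;0.25 0 0 0 0';  python3 -m jog '0.25 0 0 -3 0;0.25 0 0 0 0;0.25 0 0 0 0';python3 -m jog '0.25 0 0 -3 0;0.25 0 0 0 0;0.25 0 0 0 0'
```

```text
time_s: 34.38
tcp_pos: [0.5593, 0.0628, 0.0466]
ee_rot: [[1.0, 0.028, 0.003], [0.028, -1.0, 0.001], [0.003, -0.001, -1.0]]
wrist_force: [-0.5, 0.1, -1.3]
gripper_width: 0.363
gripper_force: 29.9
time_s: 34.75
tcp_pos: [0.5581, 0.0625, 0.0391]
ee_rot: [[1.0, 0.028, 0.0], [0.028, -1.0, 0.0], [0.0, -0.0, -1.0]]
wrist_force: [-0.3, 0.8, -2.0]
gripper_width: 0.361
gripper_force: 29.9
time_s: 35.12
tcp_pos: [0.558, 0.0624, 0.0359]
ee_rot: [[1.0, 0.028, -0.0], [0.028, -1.0, -0.0], [-0.0, 0.0, -1.0]]
wrist_force: [0.1, 0.2, -1.5]
gripper_width: 0.369
gripper_force: 29.9
time_s: 35.5
tcp_pos: [0.558, 0.0624, 0.0329]
ee_rot: [[1.0, 0.028, -0.0], [0.028, -1.0, -0.0], [-0.0, 0.0, -1.0]]
wrist_force: [1.1, -0.2, -1.5]
gripper_width: 0.368
gripper_force: 29.9
```

```bash
python3 -m jog '0.25 0 0 -2 0;0.25 0 0 0 0;0.55 0 0 0 0;0.55 0 0 0 0;0.55 0 0 15 0'; python3 -m jog '0.55 0 0 50 0;0.55 0 0 60 0;0.55 0 0 55 0;0.75 -20 -30 5 3;0.75 -28 -50 0 4'; python3 -m jog '0.75 -28 -50 0 4;0.75 -28 -50 0 4;0.75 -28 -50 0 4;0.75 -28 -50 0 4;0.75 -28 -50 0 2.4'; python3 -m jog '0.75 -13 -31 0 0;0.75 0 0 0 0;0.75 0 0 0 0'; python3 al.py x2 .022; python3 chk.py
```

```text
time_s: 36.12
tcp_pos: [0.5572, 0.0621, 0.0456]
ee_rot: [[1.0, 0.027, -0.003], [0.027, -1.0, -0.001], [-0.003, 0.001, -1.0]]
wrist_force: [-0.5, 0.5, 0.3]
gripper_width: 0.535
gripper_force: 0.0
time_s: 36.75
tcp_pos: [0.5104, -0.0175, 0.2184]
ee_rot: [[0.988, 0.154, 0.005], [0.154, -0.988, 0.001], [0.005, -0.0, -1.0]]
wrist_force: [0.1, -0.0, -0.5]
gripper_width: 0.69
gripper_force: 0.0
time_s: 37.38
tcp_pos: [0.369, -0.269, 0.2175]
ee_rot: [[0.89, 0.456, 0.003], [0.456, -0.89, -0.001], [0.002, 0.002, -1.0]]
wrist_force: [1.1, -0.4, 0.4]
gripper_width: 0.747
gripper_force: 0.0
time_s: 37.75
tcp_pos: [0.357, -0.2984, 0.2166]
ee_rot: [[0.891, 0.453, 0.001], [0.453, -0.891, -0.0], [0.001, 0.001, -1.0]]
wrist_force: [-0.1, 0.1, -0.3]
gripper_width: 0.756
gripper_force: 0.0
[543.  194.5] [33.2 98.9] 36.0 world [ 0.4902 -0.5696  0.022 ] tool [-0.0051  0.3021  0.1948]
[284.  158.1] [63.2 28.8] 87.0 world [ 0.3914 -0.2842  0.022 ] tool [0.0366 0.003  0.1946]
[181.4  63.7] [74.6 24.7] 30.5 world [ 0.4294 -0.1453  0.022 ] tool [ 0.1336 -0.1035  0.1946]
37.8 [ 0.35726077 -0.29808022  0.21654908] 117.02095051187256
[434.9 347.2] [37. 22.] 25 [ 0.28  -0.369  0.028]
[231.2 215.5] [31. 15.] 88 [0.56  0.065 0.028]
[260.2 214.9] [32. 15.] 88 [0.562 0.001 0.028]
[351.  140.5] [23. 24.] 90 [ 0.727 -0.2    0.028]
37.85 [ 0.3574 -0.2979  0.2164] 117.0511938731162
```

```bash
python3 -m jog '0.75 31 12.5 -20 3;0.75 0 0 -60 0;0.75 0 0 -50 0;0.75 0 0 -30 0;0.75 0 0 -20 0'; python3 -m jog '0.75 0 0 -14 0;0.75 0 0 -6 0;0.75 0 0 0 0;0.75 0 0 0 0'; python3 -m jog '0.25 0 0 0 0;0.25 0 0 0 0;0.25 0 0 0 0;0.25 0 0 0 0;0.25 0 0 0 0'
```

```text
time_s: 38.48
tcp_pos: [0.388, -0.2849, 0.0345]
ee_rot: [[0.865, 0.502, -0.002], [0.502, -0.865, 0.001], [-0.001, -0.002, -1.0]]
wrist_force: [-0.8, -0.5, 0.9]
gripper_width: 0.75
gripper_force: 0.0
time_s: 38.98
tcp_pos: [0.3886, -0.2862, 0.0167]
ee_rot: [[0.866, 0.5, 0.002], [0.5, -0.866, -0.001], [0.001, 0.001, -1.0]]
wrist_force: [0.3, -0.4, -0.2]
gripper_width: 0.752
gripper_force: 0.0
time_s: 39.6
tcp_pos: [0.388, -0.2861, 0.016]
ee_rot: [[0.866, 0.5, 0.0], [0.5, -0.866, -0.0], [0.0, 0.0, -1.0]]
wrist_force: [-0.4, 0.4, 0.6]
gripper_width: 0.365
gripper_force: 30.0
```

```bash
python3 -m jog '0.25 0 0 15 0;0.25 0 0 40 0;0.25 0 0 50 0;0.25 0 0 38 0;0.25 10 25 0 -2'; python3 -m jog '0.25 21 52 0 -4;0.25 21 52 0 -4;0.25 21 52 0 -4;0.25 21 52 0 -4;0.25 21 52 0 -4'; python3 -m jog '0.25 21 52 0 -4;0.25 21 52 0 -2.4;0.25 12 23 0 0;0.25 0 0 0 0;0.25 0 0 0 0'; python3 -m jog '0.25 0 0 -30 0;0.25 0 0 0 0;0.25 0 0 0 0'; python3 chk.py|tail -1
```

```text
time_s: 40.22
tcp_pos: [0.3995, -0.2621, 0.162]
ee_rot: [[0.885, 0.466, 0.007], [0.466, -0.885, -0.002], [0.005, 0.005, -1.0]]
wrist_force: [-0.4, 0.1, -2.5]
gripper_width: 0.367
gripper_force: 30.0
time_s: 40.85
tcp_pos: [0.5029, 0.0007, 0.1586]
ee_rot: [[0.991, 0.137, -0.001], [0.137, -0.991, -0.0], [-0.001, -0.0, -1.0]]
wrist_force: [1.3, -0.6, -0.6]
gripper_width: 0.368
gripper_force: 30.0
time_s: 41.48
tcp_pos: [0.5561, 0.1253, 0.1583]
ee_rot: [[1.0, 0.027, -0.002], [0.027, -1.0, -0.001], [-0.002, 0.001, -1.0]]
wrist_force: [0.4, -0.6, -1.6]
gripper_width: 0.364
gripper_force: 30.0
time_s: 41.85
tcp_pos: [0.5573, 0.1253, 0.1298]
ee_rot: [[1.0, 0.027, 0.001], [0.027, -1.0, -0.0], [0.001, 0.0, -1.0]]
wrist_force: [-0.2, -0.7, -0.6]
gripper_width: 0.367
gripper_force: 30.0
41.9 [0.5576 0.1256 0.1302] 91.55618571034553
```

Home at tcp z ≈ 0.030, rim at 0.036.

```bash
python3 -m jog '0.25 -0.8 0.4 -45 0;0.25 0 0 -30 0;0.25 0 0 -10 0;0.25 0 0 0 0;0.25 0 0 0 0'; python3 -m jog '0.25 0 0 -6 0;0.25 0 0 0 0;0.25 0 0 0 0';  python3 -m jog '0.25 0 0 -3 0;0.25 0 0 0 0;0.25 0 0 0 0';python3 -m jog '0.25 0 0 -3 0;0.25 0 0 0 0;0.25 0 0 0 0'
```

```text
time_s: 42.52
tcp_pos: [0.5574, 0.1269, 0.0456]
ee_rot: [[1.0, 0.028, 0.003], [0.028, -1.0, 0.001], [0.003, -0.001, -1.0]]
wrist_force: [-0.0, 0.4, -1.2]
gripper_width: 0.365
gripper_force: 30.0
time_s: 42.9
tcp_pos: [0.5562, 0.1264, 0.0381]
ee_rot: [[1.0, 0.028, 0.0], [0.028, -1.0, 0.0], [0.0, -0.0, -1.0]]
wrist_force: [0.6, 0.3, -2.2]
gripper_width: 0.367
gripper_force: 30.0
time_s: 43.28
tcp_pos: [0.5562, 0.1263, 0.0349]
ee_rot: [[1.0, 0.028, -0.0], [0.028, -1.0, -0.0], [-0.0, 0.0, -1.0]]
wrist_force: [0.8, 0.0, -1.6]
gripper_width: 0.36
gripper_force: 30.0
time_s: 43.65
tcp_pos: [0.5562, 0.1263, 0.0319]
ee_rot: [[1.0, 0.028, -0.0], [0.028, -1.0, -0.0], [-0.0, 0.0, -1.0]]
wrist_force: [-0.0, 0.0, -2.1]
gripper_width: 0.363
gripper_force: 30.0
```

Inside the pocket. Lower, release, and look at all three.

```bash
python3 -m jog '0.25 0 0 -2 0;0.25 0 0 0 0;0.55 0 0 0 0;0.55 0 0 0 0;0.55 0 0 15 0'; python3 -m jog '0.55 0 0 50 0;0.55 0 0 60 0;0.55 0 0 60 0;0.55 -20 -40 0 0;0.55 -18 -25 0 0';python3 -m jog '0.55 0 0 0 0;0.55 0 0 0 0'; python3 al.py n3 .036; python3 -c "
import cv2
a=cv2.imread('pics/n3.png')[80:240,0:560];cv2.imwrite('pics/n3c.png',cv2.resize(a[:,120:],None,fx=1.8,fy=1.8,interpolation=cv2.INTER_CUBIC))"
```

```text
time_s: 44.28
tcp_pos: [0.5554, 0.1259, 0.0445]
ee_rot: [[1.0, 0.027, -0.003], [0.027, -1.0, -0.001], [-0.003, 0.001, -1.0]]
wrist_force: [-0.0, 0.5, -0.8]
gripper_width: 0.532
gripper_force: 0.0
time_s: 44.9
tcp_pos: [0.5177, 0.0605, 0.2171]
ee_rot: [[1.0, 0.027, 0.003], [0.027, -1.0, 0.001], [0.003, -0.001, -1.0]]
wrist_force: [0.4, 0.4, -0.3]
gripper_width: 0.552
gripper_force: 0.0
time_s: 45.15
tcp_pos: [0.5187, 0.0616, 0.2159]
ee_rot: [[1.0, 0.028, 0.002], [0.028, -1.0, 0.001], [0.002, -0.001, -1.0]]
wrist_force: [1.0, 0.3, -0.2]
gripper_width: 0.55
gripper_force: 0.0
[341. 155.] [33.  67.4] 2.8 world [ 0.5624 -0.0007  0.036 ] tool [0.0416 0.0638 0.1796]
[281.4 154.5] [30.  66.8] 1.2 world [0.5611 0.063  0.036 ] tool [4.210e-02 1.000e-04 1.796e-01]
[221.  154.1] [66.9 32.1] 88.2 world [0.5598 0.1274 0.036 ] tool [ 0.0426 -0.0643  0.1797]
[122.5  13. ] [26. 73.] 90.0 world [0.6904 0.2186 0.036 ] tool [ 0.1757 -0.1519  0.1799]
45.2 [0.51877171 0.06181855 0.21559249] 91.6014410836638
```

View pics/n3c.png

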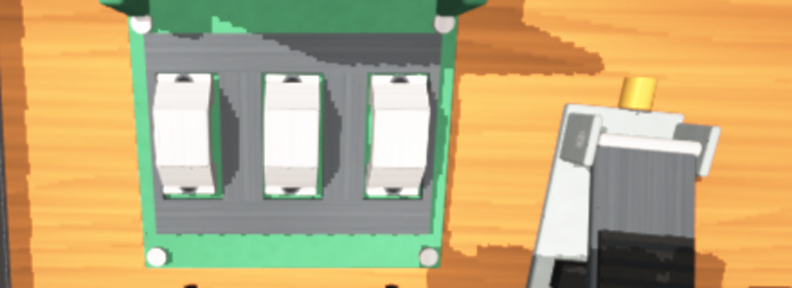

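All three caps sit within their pockets, at equal offsets and 64 mm apart. Next, the pedal.

```bash
python3 -m jog '0 -13 -40 0 0;0 -14 -55 0 0;0 -14 -55 0 0;0 -13 -50 0 0;0 0 -6 -30 0'; python3 -m jog '0 0 0 -50 0;0 0 0 -30 0;0 0 0 0 0;0 0 0 0 0'; python3 -m jog '0 0 0 -12 0;0 0 0 0 0;0 0 0 0 0'; python3 chk.py
```

```text
time_s: 45.82
tcp_pos: [0.4658, -0.1468, 0.1866]
ee_rot: [[1.0, 0.025, 0.006], [0.025, -1.0, -0.001], [0.006, 0.001, -1.0]]
wrist_force: [0.9, 0.4, -1.9]
gripper_width: 0.068
gripper_force: 0.0
time_s: 46.32
tcp_pos: [0.4658, -0.1445, 0.1061]
ee_rot: [[1.0, 0.029, 0.002], [0.029, -1.0, -0.001], [0.002, 0.001, -1.0]]
wrist_force: [-0.5, 0.8, 0.8]
gripper_width: 0.005
gripper_force: 0.0
time_s: 46.7
tcp_pos: [0.4644, -0.1447, 0.0933]
ee_rot: [[1.0, 0.028, 0.001], [0.028, -1.0, -0.0], [0.001, 0.0, -1.0]]
wrist_force: [-0.3, -0.3, -0.4]
gripper_width: 0.004
gripper_force: 0.0
[205.1 272.3] [18. 28.] 88 [0.437 0.12  0.028]
[231.1 215.5] [31. 15.] 88 [0.56  0.065 0.028]
[201.6 216.1] [32. 16.] 88 [0.559 0.13  0.028]
[260.2 214.9] [32. 15.] 88 [0.562 0.001 0.028]
[351.  140.5] [23. 24.] 90 [ 0.727 -0.2    0.028]
46.75 [ 0.4644 -0.1447  0.0934] 91.5847540393531
```

```bash
python3 -m jog '0 0 0 -6 0;0 0 0 -4 0;0 0 0 0 0;0 0 0 0 0'; python3 -m jog '0 -1.5 0 -6 0;0 -1.5 0 -6 0;0 0 0 0 0;0 0 0 0 0'; python3 -m jog '0 -1.5 0 -5 0;0 -1.5 0 -5 0;0 0 0 0 0;0 0 0 0 0'
```

```text
time_s: 47.25
tcp_pos: [0.4642, -0.1447, 0.0832]
ee_rot: [[1.0, 0.028, -0.0], [0.028, -1.0, -0.0], [-0.0, 0.0, -1.0]]
wrist_force: [-1.6, 0.3, 4.0]
gripper_width: 0.005
gripper_force: 1.8
time_s: 47.75
tcp_pos: [0.4612, -0.1447, 0.0714]
ee_rot: [[1.0, 0.028, -0.0], [0.028, -1.0, -0.0], [-0.0, 0.0, -1.0]]
wrist_force: [-1.7, 1.1, 6.1]
gripper_width: 0.002
gripper_force: 2.8
time_s: 48.25
tcp_pos: [0.4589, -0.1446, 0.0618]
ee_rot: [[1.0, 0.028, 0.002], [0.028, -1.0, -0.0], [0.002, 0.0, -1.0]]
wrist_force: [-2.2, 1.0, 7.9]
gripper_width: 0.008
gripper_force: 3.7
```

```bash
python3 -m jog '0 -1 0 -4 0;0 0 0 0 0;0 0 0 0 0'; python3 -m jog '0 -1 0 -3 0;0 0 0 0 0;0 0 0 0 0'; python3 -m jog '0 0 0 -2 0;0 0 0 0 0;0 0 0 0 0'
```

```text
time_s: 48.62
tcp_pos: [0.4582, -0.1445, 0.058]
ee_rot: [[1.0, 0.028, 0.002], [0.028, -1.0, -0.0], [0.002, 0.0, -1.0]]
wrist_force: [-1.9, 1.6, 9.2]
gripper_width: 0.004
gripper_force: 4.1
time_s: 49.0
tcp_pos: [0.4578, -0.1445, 0.0552]
ee_rot: [[1.0, 0.028, 0.004], [0.028, -1.0, -0.0], [0.003, 0.0, -1.0]]
wrist_force: [-1.0, 1.9, 8.5]
gripper_width: 0.003
gripper_force: 4.4
time_s: 49.38
tcp_pos: [0.4576, -0.1445, 0.0533]
ee_rot: [[1.0, 0.028, 0.003], [0.028, -1.0, -0.0], [0.003, 0.0, -1.0]]
wrist_force: [-2.2, 2.2, 10.6]
gripper_width: 0.003
gripper_force: 5.2
```

```bash
python3 -m jog '0 0 0 -1.5 0;0 0 0 0 0;0 0 0 0 0'; python3 -m jog '0 0 0 -1.5 0;0 0 0 0 0;0 0 0 0 0'; python3 -m jog '0 0 0 -1 0;0 0 0 0 0;0 0 0 0 0'
```

```text
time_s: 49.75
tcp_pos: [0.4576, -0.1445, 0.0529]
ee_rot: [[1.0, 0.029, 0.003], [0.029, -1.0, -0.0], [0.003, 0.001, -1.0]]
wrist_force: [-4.7, 4.1, 18.7]
gripper_width: 0.004
gripper_force: 9.5
time_s: 50.12
tcp_pos: [0.4576, -0.1445, 0.0526]
ee_rot: [[1.0, 0.029, 0.003], [0.029, -1.0, -0.001], [0.003, 0.001, -1.0]]
wrist_force: [-6.4, 5.1, 28.0]
gripper_width: 0.002
gripper_force: 13.9
time_s: 50.5
tcp_pos: [0.4576, -0.1445, 0.0523]
ee_rot: [[1.0, 0.03, 0.003], [0.03, -1.0, -0.001], [0.003, 0.001, -1.0]]
wrist_force: [-8.5, 6.4, 34.3]
gripper_width: 0.007
gripper_force: 16.9
```

```bash
python3 -m jog '0 0 0 0.8 0;0 0 0 0 0;0 0 0 0 0;0 0 0 0 0;0 0 0 0 0'; python3 -m jog '0 0 0 0 0;0 0 0 0 0;0 0 0 0 0;0 0 0 0 0;0 0 0 0 0';python3 chk.py;  python3 -m jog '0 0 0 0 0;0 0 0 0 0;0 0 0 0 0;0 0 0 0 0;0 0 0 0 0'; python3 -m jog '0 1 0 5 0;0 1 0 8 0;0 1 0 8 0;0 1 0 8 0;0 1 0 8 0'; python3 -m jog '0 0 0 50 0;0.5 0 0 60 0;0.6 0 0 30 0;0.6 0 0 0 0'; python3 chk.py
```

```text
time_s: 51.12
tcp_pos: [0.4576, -0.1445, 0.0525]
ee_rot: [[1.0, 0.029, 0.003], [0.029, -1.0, -0.001], [0.003, 0.001, -1.0]]
wrist_force: [-6.6, 5.5, 29.2]
gripper_width: 0.006
gripper_force: 14.5
time_s: 51.75
tcp_pos: [0.4576, -0.1445, 0.0525]
ee_rot: [[1.0, 0.029, 0.003], [0.029, -1.0, -0.001], [0.003, 0.001, -1.0]]
wrist_force: [-6.4, 5.6, 28.7]
gripper_width: 0.005
gripper_force: 14.5
[351.  140.5] [23. 24.] 90 [ 0.727 -0.2    0.028]
51.8 [ 0.4576 -0.1445  0.0525] 91.68871257322093
time_s: 52.42
tcp_pos: [0.4576, -0.1445, 0.0525]
ee_rot: [[1.0, 0.029, 0.003], [0.029, -1.0, -0.001], [0.003, 0.001, -1.0]]
wrist_force: [-6.5, 5.5, 29.1]
gripper_width: 0.007
gripper_force: 14.5
time_s: 53.05
tcp_pos: [0.4626, -0.1446, 0.0866]
ee_rot: [[1.0, 0.028, 0.003], [0.028, -1.0, -0.0], [0.003, 0.0, -1.0]]
wrist_force: [2.1, 0.1, 1.5]
gripper_width: -0.001
gripper_force: 1.2
time_s: 53.55
tcp_pos: [0.4611, -0.1445, 0.2274]
ee_rot: [[1.0, 0.027, 0.002], [0.027, -1.0, 0.001], [0.002, -0.001, -1.0]]
wrist_force: [-0.5, 0.1, -0.4]
gripper_width: 0.261
gripper_force: 0.0
[231.1 215.5] [31. 15.] 88 [0.56  0.065 0.028]
[201.5 216. ] [32. 15.] 90 [0.559 0.13  0.028]
[260.2 214.9] [32. 15.] 88 [0.562 0.001 0.028]
[351.  140.5] [23. 24.] 90 [ 0.727 -0.2    0.028]
53.6 [ 0.46   -0.1444  0.2255] 91.53899007484712
```

```bash
python3 -m jog '0.6 10 30 0 0;0.6 20 56 0 0;0.6 20 56 0 0;0.6 20 56 -20 0;0.6 20 50 -20 0'; python3 -m jog '0.6 7 22 -40 0;0.6 0 0 -55 0;0.6 0 0 0 0;0.6 0 0 0 0'
```

```text
time_s: 54.22
tcp_pos: [0.5497, 0.1046, 0.1829]
ee_rot: [[1.0, 0.028, -0.005], [0.028, -1.0, -0.002], [-0.005, 0.002, -1.0]]
wrist_force: [0.4, -0.3, 0.5]
gripper_width: 0.597
gripper_force: 0.0
time_s: 54.72
tcp_pos: [0.5585, 0.1249, 0.0914]
ee_rot: [[1.0, 0.028, -0.0], [0.028, -1.0, -0.001], [-0.0, 0.001, -1.0]]
wrist_force: [0.4, 0.6, 0.5]
gripper_width: 0.6
gripper_force: 0.0
```

```bash
python3 -m jog '0.6 -1 1 -40 0;0.6 0 0 -14 0;0.6 0 0 -6 0;0.6 0 0 0 0;0.6 0 0 0 0'; python3 -m jog '0.25 0 0 0 0;0.25 0 0 0 0;0.25 0 0 0 0;0.25 0 0 0 0;0.25 0 0 10 0'; python3 -m jog '0.25 0 0 40 0;0.25 0 0 40 0;0.25 -8 45 10 0;0.25 -9 60 0 0;0.25 -9 60 0 0'; python3 -m jog '0.25 -9 60 0 0;0.25 0 16 0 0;0.25 0 0 -40 0;0.25 0 0 0 0;0.25 0 0 0 0'
```

```text
time_s: 55.35
tcp_pos: [0.5579, 0.1265, 0.0321]
ee_rot: [[1.0, 0.028, 0.002], [0.028, -1.0, 0.001], [0.002, -0.001, -1.0]]
wrist_force: [-0.5, 1.1, -0.3]
gripper_width: 0.598
gripper_force: 0.0
time_s: 55.98
tcp_pos: [0.5562, 0.1257, 0.0401]
ee_rot: [[1.0, 0.027, -0.003], [0.027, -1.0, -0.001], [-0.003, 0.001, -1.0]]
wrist_force: [-0.3, -0.3, -2.5]
gripper_width: 0.364
gripper_force: 30.0
time_s: 56.6
tcp_pos: [0.5307, 0.2924, 0.1317]
ee_rot: [[1.0, 0.027, 0.001], [0.027, -1.0, 0.001], [0.001, -0.001, -1.0]]
wrist_force: [1.5, 0.1, -0.8]
gripper_width: 0.362
gripper_force: 30.0
time_s: 57.22
tcp_pos: [0.5229, 0.3667, 0.0919]
ee_rot: [[1.0, 0.027, 0.001], [0.027, -1.0, 0.0], [0.001, -0.0, -1.0]]
wrist_force: [0.3, 0.1, -1.5]
gripper_width: 0.364
gripper_force: 30.0
```

```bash
python3 -m jog '0.25 0 0 -40 0;0.25 0 0 -20 0;0.25 0 0 0 0;0.25 0 0 -7 0;0.25 0 0 0 0'; python3 -m jog '0.25 0 0 -1.5 0;0.25 0 0 0 0;0.25 0 0 0 0'; python3 -m jog '0.25 0 0 -1.5 0;0.25 0 0 0 0;0.25 0 0 0 0'
```

```text
time_s: 57.85
tcp_pos: [0.5225, 0.3674, 0.0248]
ee_rot: [[1.0, 0.027, 0.001], [0.027, -1.0, 0.001], [0.001, -0.001, -1.0]]
wrist_force: [-0.2, 0.3, -1.0]
gripper_width: 0.362
gripper_force: 30.0
time_s: 58.22
tcp_pos: [0.5222, 0.3673, 0.0225]
ee_rot: [[1.0, 0.028, 0.0], [0.028, -1.0, 0.0], [0.0, -0.0, -1.0]]
wrist_force: [-0.9, 0.2, -1.4]
gripper_width: 0.361
gripper_force: 30.0
time_s: 58.6
tcp_pos: [0.5223, 0.3673, 0.022]
ee_rot: [[1.0, 0.028, 0.001], [0.028, -1.0, 0.0], [0.001, -0.0, -1.0]]
wrist_force: [-2.3, -0.9, 6.0]
gripper_width: 0.362
gripper_force: 30.0
```

Touching the floor. Release it and fetch the middle cap (tcp 0.558, 0.0624).

```bash
python3 -m jog '0.55 0 0 0 0;0.55 0 0 0 0;0.55 0 0 15 0;0.55 0 0 50 0;0.6 0 0 45 0';python3 -m jog '0.6 7 -45 0 0;0.6 7 -60 0 0;0.6 7 -60 0 0;0.6 7 -60 0 0;0.6 7 -60 0 0'; python3 -m jog '0.6 1 -20 -30 0;0.6 0 0 -15 0;0.6 0 0 0 0;0.6 0 0 0 0'
```

```text
time_s: 59.22
tcp_pos: [0.5225, 0.3673, 0.1332]
ee_rot: [[1.0, 0.028, 0.001], [0.028, -1.0, 0.0], [0.001, -0.0, -1.0]]
wrist_force: [0.4, 0.2, -0.9]
gripper_width: 0.582
gripper_force: 0.0
time_s: 59.85
tcp_pos: [0.5575, 0.0804, 0.1321]
ee_rot: [[1.0, 0.028, 0.002], [0.028, -1.0, 0.0], [0.002, -0.0, -1.0]]
wrist_force: [1.2, 0.6, -0.5]
gripper_width: 0.602
gripper_force: 0.0
time_s: 60.35
tcp_pos: [0.559, 0.0634, 0.0868]
ee_rot: [[1.0, 0.029, 0.002], [0.029, -1.0, 0.0], [0.002, -0.0, -1.0]]
wrist_force: [0.1, 0.6, 0.0]
gripper_width: 0.598
gripper_force: 0.0
```

```bash
python3 -m jog '0.6 -1 -1 -36 0;0.6 0 0 -14 0;0.6 0 0 -6 0;0.6 0 0 0 0;0.6 0 0 0 0'; python3 -m jog '0.25 0 0 0 0;0.25 0 0 0 0;0.25 0 0 0 0;0.25 0 0 0 0;0.25 0 0 10 0'; python3 -m jog '0.25 0 0 40 0;0.25 0 0 40 0;0.25 -8 45 10 0;0.25 -9 60 0 0;0.25 -9 60 0 0'; python3 -m jog '0.25 -9 60 0 0;0.25 0 13 0 0;0.25 0 0 -40 0;0.25 0 0 0 0;0.25 0 0 0 0'
```

```text
time_s: 60.98
tcp_pos: [0.5579, 0.0615, 0.0308]
ee_rot: [[1.0, 0.028, 0.002], [0.028, -1.0, 0.001], [0.002, -0.0, -1.0]]
wrist_force: [0.1, 0.2, -0.2]
gripper_width: 0.599
gripper_force: 0.0
time_s: 61.6
tcp_pos: [0.5561, 0.0608, 0.0392]
ee_rot: [[1.0, 0.027, -0.003], [0.027, -1.0, -0.001], [-0.003, 0.001, -1.0]]
wrist_force: [-0.7, -0.1, -2.2]
gripper_width: 0.363
gripper_force: 30.0
time_s: 62.22
tcp_pos: [0.5306, 0.2274, 0.1306]
ee_rot: [[1.0, 0.026, 0.001], [0.026, -1.0, 0.001], [0.001, -0.001, -1.0]]
wrist_force: [1.1, -0.8, -1.7]
gripper_width: 0.362
gripper_force: 30.0
time_s: 62.85
tcp_pos: [0.5229, 0.2987, 0.0909]
ee_rot: [[1.0, 0.027, 0.001], [0.027, -1.0, 0.0], [0.001, -0.0, -1.0]]
wrist_force: [0.5, -0.0, -1.4]
gripper_width: 0.367
gripper_force: 30.0
```

```bash
python3 -m jog '0.25 0 0 -40 0;0.25 0 0 -20 0;0.25 0 0 0 0;0.25 0 0 -7 0;0.25 0 0 0 0'; python3 -m jog '0.25 0 0 -1.5 0;0.25 0 0 0 0;0.25 0 0 0 0'; python3 -m jog '0.25 0 0 -1.5 0;0.25 0 0 0 0;0.25 0 0 0 0'
```

```text
time_s: 63.48
tcp_pos: [0.5226, 0.2993, 0.0237]
ee_rot: [[1.0, 0.027, 0.001], [0.027, -1.0, 0.001], [0.001, -0.001, -1.0]]
wrist_force: [0.2, 1.4, -2.0]
gripper_width: 0.361
gripper_force: 30.0
time_s: 63.85
tcp_pos: [0.5222, 0.2992, 0.0215]
ee_rot: [[1.0, 0.028, 0.0], [0.028, -1.0, 0.0], [0.0, -0.0, -1.0]]
wrist_force: [-0.2, 0.5, -1.7]
gripper_width: 0.362
gripper_force: 30.0
time_s: 64.22
tcp_pos: [0.5223, 0.2993, 0.0211]
ee_rot: [[1.0, 0.028, 0.001], [0.028, -1.0, 0.0], [0.001, -0.0, -1.0]]
wrist_force: [-1.6, -0.5, 5.1]
gripper_width: 0.366
gripper_force: 30.0
```

Release it and fetch the right-hand cap (tcp 0.558, -0.0015).

```bash
python3 -m jog '0.55 0 0 0 0;0.55 0 0 0 0;0.55 0 0 15 0;0.55 0 0 50 0;0.6 0 0 45 0';python3 -m jog '0.6 7 -45 0 0;0.6 7 -60 0 0;0.6 7 -60 0 0;0.6 7 -60 0 0;0.6 7 -60 0 0'; python3 -m jog '0.6 1 -16 -30 0;0.6 0 0 -15 0;0.6 0 0 0 0;0.6 0 0 0 0'; python3 -m jog '0.6 -1 0 -35 0;0.6 0 0 -14 0;0.6 0 0 -6 0;0.6 0 0 0 0;0.6 0 0 0 0'
```

```text
time_s: 64.85
tcp_pos: [0.5224, 0.2992, 0.1322]
ee_rot: [[1.0, 0.028, 0.001], [0.028, -1.0, 0.0], [0.001, -0.0, -1.0]]
wrist_force: [0.6, 1.3, -0.2]
gripper_width: 0.581
gripper_force: 0.0
time_s: 65.47
tcp_pos: [0.5575, 0.0124, 0.1312]
ee_rot: [[1.0, 0.028, 0.002], [0.028, -1.0, 0.0], [0.002, -0.0, -1.0]]
wrist_force: [1.3, 0.7, 1.0]
gripper_width: 0.598
gripper_force: 0.0
time_s: 65.97
tcp_pos: [0.5589, -0.0006, 0.0858]
ee_rot: [[1.0, 0.03, 0.002], [0.03, -1.0, 0.0], [0.002, -0.0, -1.0]]
wrist_force: [-0.2, -0.3, -0.1]
gripper_width: 0.6
gripper_force: 0.0
time_s: 66.6
tcp_pos: [0.5579, -0.0016, 0.0308]
ee_rot: [[1.0, 0.028, 0.002], [0.028, -1.0, 0.0], [0.002, -0.0, -1.0]]
wrist_force: [-0.3, -0.8, 0.7]
gripper_width: 0.603
gripper_force: 0.0
```

```bash
python3 -m jog '0.25 0 0 0 0;0.25 0 0 0 0;0.25 0 0 0 0;0.25 0 0 0 0;0.25 0 0 10 0'; python3 -m jog '0.25 0 0 40 0;0.25 0 0 50 0;0.25 -13 35 0 0;0.25 -19 56 0 0;0.25 -19 56 0 0'; python3 -m jog '0.25 -19 56 0 0;0.25 -19 56 0 0;0.25 -19 56 0 0;0.25 -6 20 0 0;0.25 0 0 0 0'; python3 -m jog '0.25 0 0 -40 0;0.25 0 0 0 0;0.25 0 0 0 0'; python3 al.py t1 .03;python3 chk.py
```

```text
time_s: 67.22
tcp_pos: [0.5561, -0.0021, 0.0392]
ee_rot: [[1.0, 0.027, -0.003], [0.027, -1.0, -0.001], [-0.003, 0.0, -1.0]]
wrist_force: [0.2, 0.3, -0.6]
gripper_width: 0.365
gripper_force: 30.0
time_s: 67.85
tcp_pos: [0.5053, 0.1462, 0.1303]
ee_rot: [[1.0, 0.026, 0.0], [0.026, -1.0, 0.0], [0.0, -0.0, -1.0]]
wrist_force: [0.9, -0.3, -2.3]
gripper_width: 0.368
gripper_force: 30.0
time_s: 68.47
tcp_pos: [0.4425, 0.334, 0.1298]
ee_rot: [[1.0, 0.03, -0.0], [0.03, -1.0, -0.0], [-0.0, 0.0, -1.0]]
wrist_force: [0.6, -0.3, -2.2]
gripper_width: 0.365
gripper_force: 30.0
time_s: 68.85
tcp_pos: [0.4441, 0.3326, 0.0908]
ee_rot: [[1.0, 0.027, 0.001], [0.027, -1.0, 0.0], [0.001, -0.0, -1.0]]
wrist_force: [-0.1, 0.8, -1.1]
gripper_width: 0.361
gripper_force: 30.0
68.9 [0.4442079  0.33308074 0.0912642 ] 91.5383282350219
[351.  140.5] [23. 24.] 90 [ 0.727 -0.2    0.028]
68.95 [0.4442 0.3333 0.0914] 91.54513514520963
```

View pics/t1.png

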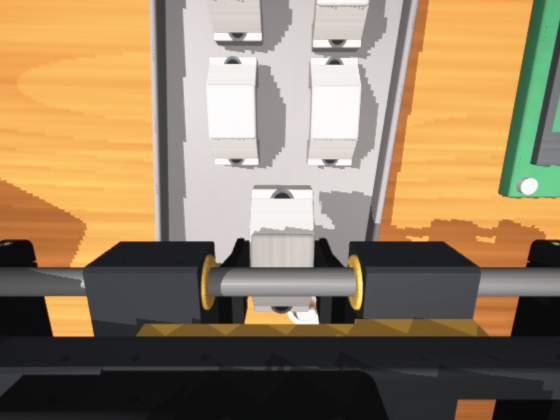

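The view shows four caps upright in the tray, with two at (233,110) and (334,110). The held cap's far end is at row 188, clear of their ends at row 163. Lower it.

```bash
python3 -m jog '0.25 0 0 -40 0;0.25 0 0 -20 0;0.25 0 0 0 0;0.25 0 0 -7 0;0.25 0 0 0 0'; python3 -m jog '0.25 0 0 -1.5 0;0.25 0 0 0 0;0.25 0 0 0 0'; python3 -m jog '0.25 0 0 -1.5 0;0.25 0 0 0 0;0.25 0 0 0 0'
```

```text
time_s: 69.58
tcp_pos: [0.4434, 0.3334, 0.0235]
ee_rot: [[1.0, 0.028, 0.001], [0.028, -1.0, 0.001], [0.001, -0.001, -1.0]]
wrist_force: [-1.1, 0.1, -2.2]
gripper_width: 0.369
gripper_force: 30.0
time_s: 69.95
tcp_pos: [0.4432, 0.3333, 0.0216]
ee_rot: [[1.0, 0.028, 0.0], [0.028, -1.0, 0.0], [0.0, -0.0, -1.0]]
wrist_force: [0.2, -0.9, -1.8]
gripper_width: 0.361
gripper_force: 30.0
time_s: 70.32
tcp_pos: [0.4433, 0.3333, 0.0211]
ee_rot: [[1.0, 0.028, 0.001], [0.028, -1.0, 0.0], [0.001, -0.0, -1.0]]
wrist_force: [-1.2, -1.3, 5.8]
gripper_width: 0.359
gripper_force: 30.0
```

```bash
python3 -m jog '0.55 0 0 0 0;0.55 0 0 0 0;0.55 0 0 15 0;0.55 0 0 50 0;0.6 0 0 60 0';python3 -m jog '0.6 0 0 50 0;0.6 0 -50 20 0;0.6 0 -60 0 0;0.6 0 -60 0 0;0.6 0 -60 0 0'; python3 -m jog '0.6 0 -60 0 0;0.6 0 0 0 0;0.6 0 0 0 0;0.6 0 0 0 0'; python3 - <<'E'
from h import *
a=cap('top');save(a,'tf');b=cap('scene')
A=cv2.resize(a['pixels'][150:310,50:410],(600,267),interpolation=cv2.INTER_CUBIC)
B=cv2.resize(b['pixels'][90:270,190:460],(480,320),interpolation=cv2.INTER_CUBIC)
o=np.zeros((590,600,3),np.uint8);o[:267]=A;o[268:588,:480]=B
cv2.imwrite('pics/fin.png',o[...,::-1])
E
```

```text
time_s: 70.95
tcp_pos: [0.4428, 0.3326, 0.1462]
ee_rot: [[1.0, 0.028, -0.001], [0.028, -1.0, -0.002], [-0.001, 0.002, -1.0]]
wrist_force: [0.8, 1.4, 0.1]
gripper_width: 0.581
gripper_force: 0.0
time_s: 71.58
tcp_pos: [0.4428, 0.1014, 0.2161]
ee_rot: [[1.0, 0.028, 0.002], [0.028, -1.0, 0.001], [0.002, -0.001, -1.0]]
wrist_force: [1.6, -1.4, -1.0]
gripper_width: 0.6
gripper_force: 0.0
time_s: 72.08
tcp_pos: [0.4434, 0.0441, 0.2152]
ee_rot: [[1.0, 0.029, 0.001], [0.029, -1.0, 0.0], [0.001, -0.0, -1.0]]
wrist_force: [0.7, 0.2, 0.4]
gripper_width: 0.599
gripper_force: 0.0
```

View pics/fin.png

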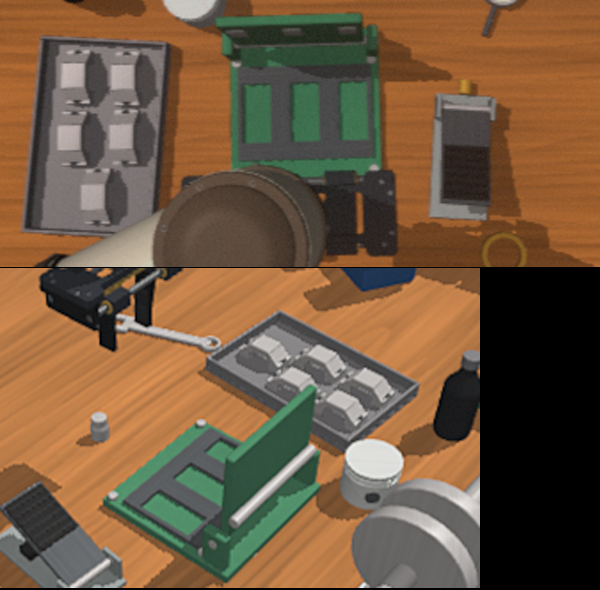

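All five caps stand feet down in the tray, the nests are empty, the pedal is up and the head is upright. Handing in.

```bash
python3 -c "
from station import r
print(r.finish_job())"
```

```text
the job is handed in; nothing more can be done
None
```

I handed the job in at about 72 s: the two marked caps were cleared first, the three new ones were pressed with the pedal held at its stop for about 2 s, and the last pictures show all five standing feet down in the tray with the pedal up; no verdict came back.

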